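# Tidy the wardrobe shelf: feet in the screw jar, box spanners in the clips

### The arm

A 6-joint arm with a two-finger parallel gripper is mounted at the origin on the work surface. World frame = base frame: x ahead of the robot, y to its left, z up, the work surface at z = 0. Lengths are in m, angles in rad, forces in N, time in s.
With the tool pointing down it reaches from about 0.35 to 0.875 m from the base axis. Payload 15.5 kg.
Tool frame: the origin (TCP) lies midway between the tips of the shut fingers; the grasp point (between the pads) lies 19 mm behind it (bot.pinch_z is the distance from the TCP to the grasp point, in m); y points along the fingers, z is the direction in which the jaws open and shut, and the axes are right-handed (so a half turn about y gives the same grasp; the last joint's range is limited). The gripper opens to 85 mm and grips with 20 to 120 N. Pads are 22 mm wide; open, the fingers measure 114 mm over their backs; the gripper's body (76 mm by 85 mm) begins 54 mm behind the grasp point. The pads swing forward as they close: fully open they stand 13 mm farther back than shut.
Start: joints at [1.228, 0.494, 1.345, -0, 1.302, -0.096], TCP at [0.153, 0.606, 0.231] pointing down, gripper open.
Joint ranges: [-2.91, 2.91], [-0.82, 2.16], [0.22, 2.67], [-1.22, 4.37], [0.12, 2.79], [-3.08, 3.08]. Speed limits (rad/s): [1.89, 1.89, 2.57, 3.01, 3.01, 3.01].

### API

Orientations are given as a unit quaternion [w, x, y, z].
In Python, from bench import bot, get_image, silhouettes, tip_of gives the robot as it stands.
- The arm moves only by the shell command python3 -m handwheel 'ROWS' [FORCE]. ROWS is JSON, a list of rows, each a list of 5 numbers: the opening, from -1 (shut) to 1 (fully open), then the shift along the tool's x, y, z as a fraction of full scale, then the turn about the tool's y as a fraction of full scale. In form: [[claw, dx, dy, dz, spin], ...]. A call has 1 to 10 rows; each row is the pose to reach, as a shift and turn from the pose commanded when the call began, along the tool's axes at that moment; what a row does not reach only later rows make up. Full scale, the value 1, is 0.8 m for a shift and 45 degrees for a turn. A row lasts 1/12 s, in which the tool goes at most 41.7 mm and 7.16 degrees, less where a joint would pass 70% of its speed; a pose out of reach is approached as far as the arm can. A call with a number of a shift or a turn outside -1 to 1 is refused whole. A call with a gripper value outside its range is refused whole. The fingers move at their own pace and stop on an object; FORCE is the grip in N (left out, the last holds). Time passes only in rows, so rows that repeat a pose let the fingers close. It gives the time, the measured TCP pose, the force and the opening at its end, in the units of the state.
- bot.observe(): the state, without advancing time (a new reading comes with each control period).
- get_image(name): name is "side" or "top"; returns a dict with "pixels" (400x640x3 uint8, blue, green, red), "camera_matrix" (3x3 intrinsics, pixels), "D" ([k1, k2, p1, p2, k3] as OpenCV has them; the pictures are not rectified), "R" (3x3) and "t" (3): a world point X has camera coordinates R X + t. Camera axes: x right, y down, z forward; pixel columns grow to the right and rows downward; lengths in m; the calibration is good to about 2 mm. A picture is of the moment at which its call begins. There is no depth.
- bot.finish_job(): hands the job in, once; it reports no verdict.
Trained networks look in the newest picture that a camera, given by its name, has taken for a name from the list of things; names that differ only in an ending like _2 or _b are one class to them, and where a whole thing is asked for, a point or a joint stands for the part that bears it (a point fixed in the world has none). Each returns a list of dicts, best first, with "p" (0 to 1); they miss things now and then, are a little off and sometimes report something else, mostly with a low value. They report only what shows in the picture. A call takes as long as a camera call. They do not tell look-alikes from the thing itself.
- silhouettes(target, camera): "mask" (400x640 bool, what is visible of it) and "pixel" ([column, row] in pixels, amid what is visible of it).
- tip_of(target, camera): "pixel" ([column, row] in pixels: a listed point, or the origin of a listed thing).
The state is a dict: "t": time; "joint_positions": joint angles; "dq": joint speeds; "joint_torque": joint torques, N m; "tool_pos": TCP position; "ee_rot": TCP orientation; "force": force on the tool from outside, world axes, zero at the start; "torque": the same for the moment, N m; "width": opening from 0.0 (shut) to 1.0 (fully open).
Only numpy, scipy, OpenCV 4.12 (cv2) and the standard library are available. Lean on these libraries where they do the work, as an engineer would, in place of code of your own. Each camera call takes 0.05 s, during which the arm holds its last target. There are 200 camera calls.

### The job

Tidy up after the furniture work: put every spare white furniture foot into the glass jar, then close the jar with its screw lid: set it level on the neck, turn it back until it drops into the thread start, and turn it clockwise until it is fully home. Snap each tubular box spanner, crossing both pairs of jaws, fully down into a clip place of its own in the rack; do this before or after the jar. Leave the other things on the shelf where they are.

Things in the scene. Friction and masses are not known exactly. Their poses are not given: they have to be found in the camera images.
- jar: clear glass jar, 66 mm wide, fixed on a black 100 x 100 x 6 mm plate (cannot move or turn). Origin: centre of the plate's underside, z up. Rim 100 mm up; mouth 34 mm wide, inner floor 10 mm up. Neck 40 mm across, 50 over its three equal moulded threads, whose flat tops lie 4.5 mm below the rim; three 40 deg wide entry gaps between them, centred at the jar's +x and +-120 deg.
- jar_end1 (a point): like jar_end0, 120 deg counter-clockwise of it. Each thread has at its clockwise end (from above) a stop standing 3 mm up: a lid resting on the threads cannot be turned on clockwise. Turn it back (counter-clockwise) until its lugs meet the gaps and let it drop 6 mm, pressed lightly.
- jar_end0 (a point): point where the middle of a lug stands when the lid is tight, 23.4 mm from the axis, 85 deg clockwise (from above) of the gap at the jar's +x; any lug may stand at any jar_end. From the gap, turning clockwise leads the lugs under the threads; the lid sinks 0.062 mm per degree, 3.5 mm in all, until it meets the rim; an end wall stops the lugs at about 86 deg.
- jar_end2 (a point): like jar_end0, 240 deg counter-clockwise of it.
- lid: ribbed aluminium screw lid, 60 mm outside diameter, 19 mm high, 60 g, lying open side down. Origin: centre of its lower edge, z up. Three lugs inside, one at the lid's +x, others at +-120 deg. 1.8 mm radial play on the neck. Height of this origin above the jar's: 93.5 mm resting on top of the threads, 87.5 dropped into the gaps, 84 fully tight.
- lid_lug (a point): middle of the lid's lug at the lid's +x, 23.4 mm from its axis, 3.25 mm above its lower edge. A lug is 16 deg wide and 2.5 mm high, its underside 2 mm above the lower edge, its tip 21.8 mm from the axis.
- rack: grey plastic clip rack, base 90 (x) x 255 (y) x 6 mm, fixed; origin: centre of its underside. Four clip places side by side along its y, 65 mm apart. Each has two pairs of spring steel jaws, at x = +-31 mm, each 16 mm long, open upward, tops 48.5 mm above the shelf, on bars whose tops are 33 mm up. 46 mm of free space along x between the pairs for fingers.
- slot0 (a point): clip place at rack y = -97.5 mm: where the middle of a snapped-in tube's axis lies, 40 mm above the shelf, midway between the pairs of jaws; axes as the rack's. A tube laid along x over both pairs lies 12 mm higher until pressed straight down (about 10 to 20 N), when it snaps in. Any tube may go in any free place.
- slot1 (a point): clip place at rack y = -32.5 mm: where the middle of a snapped-in tube's axis lies, 40 mm above the shelf, midway between the pairs of jaws; axes as the rack's. A tube laid along x over both pairs lies 12 mm higher until pressed straight down (about 10 to 20 N), when it snaps in. Any tube may go in any free place.
- slot2 (a point): clip place at rack y = 32.5 mm: where the middle of a snapped-in tube's axis lies, 40 mm above the shelf, midway between the pairs of jaws; axes as the rack's. A tube laid along x over both pairs lies 12 mm higher until pressed straight down (about 10 to 20 N), when it snaps in. Any tube may go in any free place.
- slot3 (a point): clip place at rack y = 97.5 mm: where the middle of a snapped-in tube's axis lies, 40 mm above the shelf, midway between the pairs of jaws; axes as the rack's. A tube laid along x over both pairs lies 12 mm higher until pressed straight down (about 10 to 20 N), when it snaps in. Any tube may go in any free place.
- tube0: tubular steel box spanner, 140 mm long, 70 g: round shank 14 mm in diameter, 104 mm long, with an 18 mm long hexagon end (16 mm across flats) at each end; both ends alike. Origin: its middle, on its axis (8 mm above the shelf when lying); x along its length. May be absent.
- tube1: tubular steel box spanner, 140 mm long, 70 g: round shank 14 mm in diameter, 104 mm long, with an 18 mm long hexagon end (16 mm across flats) at each end; both ends alike. Origin: its middle, on its axis (8 mm above the shelf when lying); x along its length. May be absent.
- tube2: tubular steel box spanner, 140 mm long, 70 g: round shank 14 mm in diameter, 104 mm long, with an 18 mm long hexagon end (16 mm across flats) at each end; both ends alike. Origin: its middle, on its axis (8 mm above the shelf when lying); x along its length. May be absent.
- tube3: tubular steel box spanner, 140 mm long, 70 g: round shank 14 mm in diameter, 104 mm long, with an 18 mm long hexagon end (16 mm across flats) at each end; both ends alike. Origin: its middle, on its axis (8 mm above the shelf when lying); x along its length. May be absent.
- foot0: white plastic furniture foot, a plain round plug 22 mm in diameter and 16 mm high, 20 g; origin: centre of its underside, z along its axis. May be absent.
- foot1: white plastic furniture foot, a plain round plug 22 mm in diameter and 16 mm high, 20 g; origin: centre of its underside, z along its axis. May be absent.
- foot2: white plastic furniture foot, a plain round plug 22 mm in diameter and 16 mm high, 20 g; origin: centre of its underside, z along its axis. May be absent.
- foot3: white plastic furniture foot, a plain round plug 22 mm in diameter and 16 mm high, 20 g; origin: centre of its underside, z along its axis. May be absent.
- level: small aluminium spirit level, 22 x 220 x 45 mm, standing on edge along y at the back; origin: centre of its underside. Bystander.
- spanner: flat steel open-ended spanner, about 130 mm long, lying flat between jar and rack; not one of the tubular ones. Bystander.
- nozzle: white plastic spray nozzle, about 52 mm high, behind the jar; origin: centre of its underside. Bystander.
- coaster: round white ceramic coaster, 92 mm diameter, 8 mm thick; origin: centre of its underside. Bystander.
- tape: black tape measure, 65 x 38 x 60 mm; origin: centre of its underside. Bystander.
Not all that is in view belongs to the job. Leave any pink look-alike of the lid alone. Leave any pink look-alike of the tube3 alone.

How it is judged:
On the way, in this order (a step that is already met when the one before it is completed fails the run):
1. every furniture foot that is present lies in the jar (horizontal distance between each of foot0, foot1, foot2, foot3 and jar below 0.03 m and z of foot0 in the frame of jar between 0.004 and 0.076 m and z of foot1 in the frame of jar between 0.004 and 0.076 m and z of foot2 in the frame of jar between 0.004 and 0.076 m and z of foot3 in the frame of jar between 0.004 and 0.076 m), for 0.2 s.
2. the lid sits level on the jar with its lugs dropped into the thread starts, not yet tightened (z of lid in the frame of jar between 0.08 and 0.0905 m and horizontal distance between lid and jar below 0.004 m and angle between lid's own z axis and vertical below 0.08 rad and not (horizontal distance between lid_lug and jar_end0 below 0.006 m or horizontal distance between lid_lug and jar_end1 below 0.006 m or horizontal distance between lid_lug and jar_end2 below 0.006 m)), for 0.1 s.
3. the lid is turned clockwise fully home (z of lid in the frame of jar between 0.08 and 0.0853 m and horizontal distance between lid and jar below 0.004 m and angle between lid's own z axis and vertical below 0.05 rad and (horizontal distance between lid_lug and jar_end0 below 0.006 m or horizontal distance between lid_lug and jar_end1 below 0.006 m or horizontal distance between lid_lug and jar_end2 below 0.006 m)), for 0.2 s.
At the end, for the whole second after the job is handed in: Feet in the jar; lid level (0.05 rad), at most 1.3 mm above its tight height, lugs within 6 mm of the end of their travel; each tube snapped into a clip place: within 3 mm in height, 4 mm sideways and 15 mm in all of the place, parallel within 0.1 rad; all at rest (all of step 1 and all of step 3 and angle between the x axis of each of tube0, tube1, tube2, tube3 and the x axis of rack, either way round below 0.1 rad and ((horizontal distance between tube0 and slot0 below 0.015 m and y of tube0 in the frame of slot0 between -0.004 and 0.004 m and z of tube0 in the frame of slot0 between -0.003 and 0.003 m) or (horizontal distance between tube0 and slot1 below 0.015 m and y of tube0 in the frame of slot1 between -0.004 and 0.004 m and z of tube0 in the frame of slot1 between -0.003 and 0.003 m) or (horizontal distance between tube0 and slot2 below 0.015 m and y of tube0 in the frame of slot2 between -0.004 and 0.004 m and z of tube0 in the frame of slot2 between -0.003 and 0.003 m) or (horizontal distance between tube0 and slot3 below 0.015 m and y of tube0 in the frame of slot3 between -0.004 and 0.004 m and z of tube0 in the frame of slot3 between -0.003 and 0.003 m)) and ((horizontal distance between tube1 and slot0 below 0.015 m and y of tube1 in the frame of slot0 between -0.004 and 0.004 m and z of tube1 in the frame of slot0 between -0.003 and 0.003 m) or (horizontal distance between tube1 and slot1 below 0.015 m and y of tube1 in the frame of slot1 between -0.004 and 0.004 m and z of tube1 in the frame of slot1 between -0.003 and 0.003 m) or (horizontal distance between tube1 and slot2 below 0.015 m and y of tube1 in the frame of slot2 between -0.004 and 0.004 m and z of tube1 in the frame of slot2 between -0.003 and 0.003 m) or (horizontal distance between tube1 and slot3 below 0.015 m and y of tube1 in the frame of slot3 between -0.004 and 0.004 m and z of tube1 in the frame of slot3 between -0.003 and 0.003 m)) and ((horizontal distance between tube2 and slot0 below 0.015 m and y of tube2 in the frame of slot0 between -0.004 and 0.004 m and z of tube2 in the frame of slot0 between -0.003 and 0.003 m) or (horizontal distance between tube2 and slot1 below 0.015 m and y of tube2 in the frame of slot1 between -0.004 and 0.004 m and z of tube2 in the frame of slot1 between -0.003 and 0.003 m) or (horizontal distance between tube2 and slot2 below 0.015 m and y of tube2 in the frame of slot2 between -0.004 and 0.004 m and z of tube2 in the frame of slot2 between -0.003 and 0.003 m) or (horizontal distance between tube2 and slot3 below 0.015 m and y of tube2 in the frame of slot3 between -0.004 and 0.004 m and z of tube2 in the frame of slot3 between -0.003 and 0.003 m)) and ((horizontal distance between tube3 and slot0 below 0.015 m and y of tube3 in the frame of slot0 between -0.004 and 0.004 m and z of tube3 in the frame of slot0 between -0.003 and 0.003 m) or (horizontal distance between tube3 and slot1 below 0.015 m and y of tube3 in the frame of slot1 between -0.004 and 0.004 m and z of tube3 in the frame of slot1 between -0.003 and 0.003 m) or (horizontal distance between tube3 and slot2 below 0.015 m and y of tube3 in the frame of slot2 between -0.004 and 0.004 m and z of tube3 in the frame of slot2 between -0.003 and 0.003 m) or (horizontal distance between tube3 and slot3 below 0.015 m and y of tube3 in the frame of slot3 between -0.004 and 0.004 m and z of tube3 in the frame of slot3 between -0.003 and 0.003 m)) and linear speed of each of tube0, tube1, tube2, tube3, lid below 0.02 m/s); the robot touches nothing.
It fails at once if another thing on the shelf (level, flat spanner, nozzle, coaster, tape measure) is moved more than 3 cm (distance of any of level, spanner, nozzle, coaster, tape from where it was at the start of the episode above 0.03 m).
Of tube0, tube1, tube2, tube3 only 3 to 4 are there at a start; the rules pass over those that are not, and their reading is None.
Of foot0, foot1, foot2, foot3 only 3 to 4 are there at a start; the rules pass over those that are not, and their reading is None.
At some moment in a run one of tube0, tube1, tube2, tube3, lid may be knocked a few centimetres aside while the robot is not near it.
Once in a run the grip may slacken for a moment while it holds something.
It also fails if it takes over 208 s, if anything falls off the work surface, if the arm or the gripper's body presses on something with over 40 N, if the wrist force passes 120 N, or if a joint passes its speed limit or range.

## Working session

There is one attempt and no reset: what is moved stays moved. The work goes in short steps, Python scripts to look and compute and a shell command to move; the robot and the scene stay as the last step left them, time stands still between calls to the robot, and variables do not carry over. Pictures are saved under pics/ and viewed, about 12 in all and at most 16, crops included, and the job is handed in when it is done.

```bash
ls; mkdir -p pics; python3 - <<'E'
from bench import bot,get_image
import cv2
s=bot.observe();print({k:s[k] for k in('t','tool_pos','ee_rot','force','width')},bot.pinch_z)
for n in('side','top'):
    im=get_image(n);cv2.imwrite(f'pics/{n}0.png',im['pixels']);print(n,im['camera_matrix'],im['D'],im['R'],im['t'])
E
```

```text
pics
{'t': 0.0, 'tool_pos': array([0.15318868, 0.60556812, 0.23071676]), 'ee_rot': array([-0.70126907,  0.7021027 , -0.08746892,  0.08730797]), 'force': array([-0.20855013, -0.23321874,  0.34317155]), 'width': 1.003260539606777} 0.0187
side [[408.53993073   0.         318.61481087]
 [  0.         408.53993073 201.80903537]
 [  0.           0.           1.        ]] [-0.08893749  0.          0.          0.          0.        ] [[ 0.93597202 -0.35174492  0.01522801]
 [-0.22501807 -0.63090493 -0.74251319]
 [ 0.27078267  0.69154499 -0.66965833]] [-0.50363897  0.21503931  1.01016685]
top [[443.92611909   0.         317.16317528]
 [  0.         443.92611909 191.06268283]
 [  0.           0.           1.        ]] [-0.0519366  0.         0.         0.         0.       ] [[ 0.02808402 -0.99958539 -0.00635161]
 [-0.98516693 -0.02660173 -0.16952425]
 [ 0.169285    0.01101832 -0.98550555]] [7.04321313e-04 5.73922053e-01 1.00560307e+00]
```

View pics/side0.png

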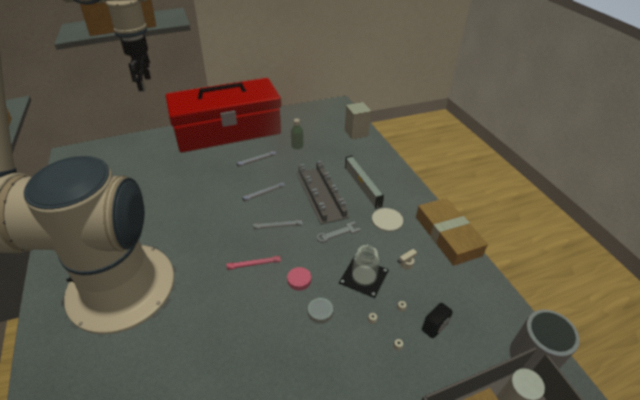

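View pics/top0.png

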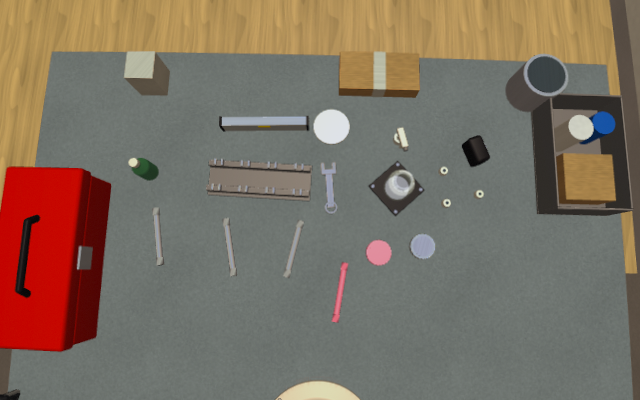

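The top view shows three grey tubes at (158,236), (230,247) and (293,249), with a pink tube at (340,292). The grey lid is at (423,246) and the pink lid at (379,252). The jar is at (399,187) and the rack at (260,180). Three feet are at (444,170), (447,203) and (480,194), and the other white items are the nozzle (402,138) and the coaster (332,127). The flat spanner is at (330,187). Next I measure them from both views.

```bash
cat > h.py <<'E'
import numpy as np,cv2
from bench import bot,get_image,silhouettes,tip_of
from scipy.spatial.transform import Rotation as Ro
np.set_printoptions(precision=4,suppress=True)
C={}
def snap(save=None):
    for n in('side','top'):
        C[n]=get_image(n)
        if save: cv2.imwrite(f'pics/{n}_{save}.png',C[n]['pixels'])
def und(n,p): return cv2.undistortPoints(np.array(p,float).reshape(-1,1,2),C[n]['camera_matrix'],C[n]['D'])[:,0]
def P(n): return np.c_[C[n]['R'],C[n]['t']]
def tri(ps,pt):
    X=cv2.triangulatePoints(P('side'),P('top'),und('side',ps).T,und('top',pt).T);return (X[:3]/X[3]).T
def proj(n,X): return cv2.projectPoints(np.array(X,float).reshape(-1,1,3),cv2.Rodrigues(C[n]['R'])[0],C[n]['t'],C[n]['camera_matrix'],C[n]['D'])[0][:,0]
def plane(n,p,z):
    u=und(n,p);d=np.c_[u,np.ones(len(u))]@C[n]['R'];o=-C[n]['R'].T@C[n]['t']
    return o+d*((z-o[2])/d[:,2])[:,None]
def pairs(name,f=tip_of,pmin=.2,err=4):
    "all side/top pairs that agree: point, reprojection error, p's, top pixel"
    a=[d for d in f(name,'side') if d['p']>pmin];b=[d for d in f(name,'top') if d['p']>pmin]
    out=[]
    for i in a:
        for j in b:
            X=tri(i['pixel'],j['pixel'])[0]
            e=max(np.linalg.norm(proj('side',X)-i['pixel']),np.linalg.norm(proj('top',X)-j['pixel']))
            if e<err: out.append((X,e,i,j))
    return sorted(out,key=lambda o:o[1])
def show(name,**k):
    for X,e,i,j in pairs(name,**k): print(name,X,'e%.1f p%.2f %.2f'%(e,i['p'],j['p']),np.round(i['pixel']),np.round(j['pixel']))
def tool():
    s=bot.observe();q=s['ee_rot'];R=Ro.from_quat([q[1],q[2],q[3],q[0]]).as_matrix();return s,R
def axis(mask):
    "end points of an elongated mask"
    y,x=np.nonzero(mask);p=np.c_[x,y].astype(float);c=p.mean(0);v=np.linalg.svd(p-c,full_matrices=False)[2][0];t=(p-c)@v
    return c+v*t.min(),c+v*t.max(),c
E
python3 - <<'E'
from h import *
snap()
s,R=tool();print(R)
for n in('foot0','jar','lid','rack','slot0','slot1','slot2','slot3','tube0','jar_end0','jar_end1','jar_end2'): show(n)
for d in silhouettes('tube0','top'):
    a,b,c=axis(d['mask']);Z=plane('top',[a,b,c],.008);v=Z[1]-Z[0]
    print('tube top',round(d['p'],2),Z[2],'len',np.linalg.norm(v),'ang',np.degrees(np.arctan2(v[1],v[0])),d['pixel'])
for d in silhouettes('tube0','side'):
    a,b,c=axis(d['mask']);Z=plane('side',[a,b,c],.008);v=Z[1]-Z[0]
    print('tube side',round(d['p'],2),Z[2],'len',np.linalg.norm(v),'ang',np.degrees(np.arctan2(v[1],v[0])),d['pixel'])
for n in('side','top'):
    for d in silhouettes('foot0',n): print('foot',n,d['p'],d['pixel'],plane(n,[d['pixel']],.012),d['mask'].sum())
E
```

```text
[[ 0.9695 -0.0002  0.2453]
 [-0.2453 -0.0007  0.9695]
 [-0.     -1.     -0.0008]]
foot0 [ 0.5623 -0.297  -0.0105] e0.1 p0.47 0.64 [372. 321.] [442. 203.]
foot0 [ 0.6352 -0.2989  0.0078] e0.3 p0.55 0.44 [401. 308.] [444. 173.]
foot0 [ 0.5845 -0.3791  0.0004] e2.2 p0.61 0.57 [395. 346.] [476. 192.]
jar [ 0.5968 -0.1796 -0.0067] e0.2 p0.69 0.76 [364. 279.] [396. 188.]
lid [ 0.4521 -0.2359 -0.0051] e3.5 p0.84 0.86 [316. 313.] [420. 243.]
slot0 [0.6038 0.0649 0.0334] e0.0 p0.68 0.57 [332. 206.] [298. 179.]
slot0 [0.606  0.1218 0.0389] e0.3 p0.92 0.62 [326. 193.] [274. 178.]
slot0 [0.6088 0.2603 0.0481] e0.8 p0.71 0.74 [312. 164.] [216. 175.]
slot0 [0.604  0.1901 0.0484] e1.5 p0.72 0.83 [316. 177.] [246. 175.]
slot0 [0.587  0.0625 0.094 ] e2.1 p0.92 0.57 [326. 193.] [298. 179.]
slot0 [ 0.6277  0.2777 -0.0259] e2.2 p0.72 0.74 [316. 177.] [216. 175.]
slot0 [ 0.6252  0.1281 -0.0297] e2.4 p0.68 0.62 [332. 206.] [274. 178.]
slot0 [0.5881 0.1793 0.1122] e2.9 p0.71 0.83 [312. 164.] [246. 175.]
slot0 [ 0.6323  0.2026 -0.0359] e3.0 p0.92 0.83 [326. 193.] [246. 175.]
slot1 [0.6038 0.0649 0.0334] e0.
[... 3727 characters left out ...]
g -167.92313368548753 [262.3, 188.0]
tube side 0.77 [ 0.332  -0.0404  0.008 ] len 0.13755966729264824 ang 171.97391250875896 [246.7, 265.9]
tube side 0.74 [0.4567 0.4091 0.008 ] len 0.13978525737432773 ang -170.58496003212 [255.6, 155.8]
tube side 0.5 [0.4391 0.0736 0.008 ] len 0.1415407877553405 ang 167.05475615122998 [277.4, 225.3]
foot side 0.56 [401.0, 304.9] [[ 0.639  -0.2937  0.012 ]] 67
foot side 0.56 [399.6, 344.6] [[ 0.5855 -0.385   0.012 ]] 74
foot side 0.45 [326.1, 194.4] [[0.6166 0.1433 0.012 ]] 1835
foot side 0.44 [364.6, 274.7] [[ 0.5954 -0.1805  0.012 ]] 1590
foot top 0.56 [478.5, 194.9] [[ 0.5812 -0.3814  0.012 ]] 49
foot top 0.49 [442.2, 200.0] [[ 0.5661 -0.2909  0.012 ]] 60
```

```bash
python3 - <<'E'
from h import *
snap()
t=C['top']['pixels'];s=C['side']['pixels']
a=cv2.resize(t[150:270,350:500],None,fx=5,fy=5,interpolation=cv2.INTER_CUBIC)
b=cv2.resize(t[150:205,200:320],None,fx=6,fy=6,interpolation=cv2.INTER_CUBIC)
cv2.imwrite('pics/cropA.png',a);cv2.imwrite('pics/cropB.png',b)
c=cv2.resize(s[150:230,290:360],None,fx=5,fy=5,interpolation=cv2.INTER_CUBIC)
d=cv2.resize(s[230:360,300:420],None,fx=5,fy=5,interpolation=cv2.INTER_CUBIC)[:600]
cc=np.zeros((600,800,3),np.uint8);
c=cv2.resize(c,(200,229));d=cv2.resize(d,(550,596));cc[:229,:200]=c;cc[:596,210:760]=d
cv2.imwrite('pics/cropC.png',cc)
E
```

```text
(no output)
```

View pics/cropA.png

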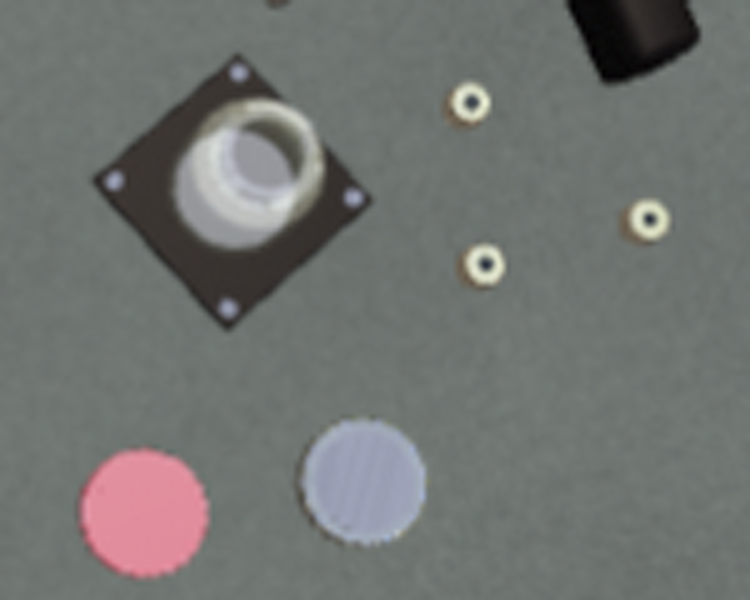

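View pics/cropB.png

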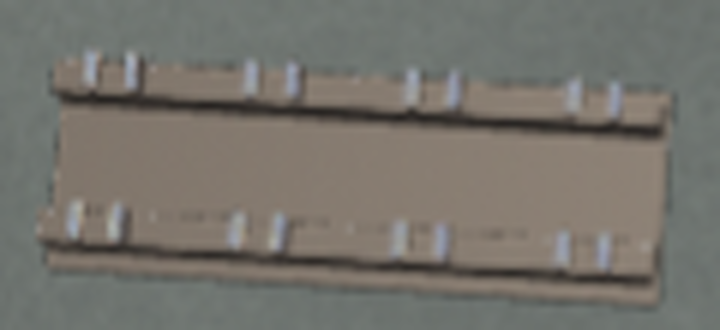

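View pics/cropC.png

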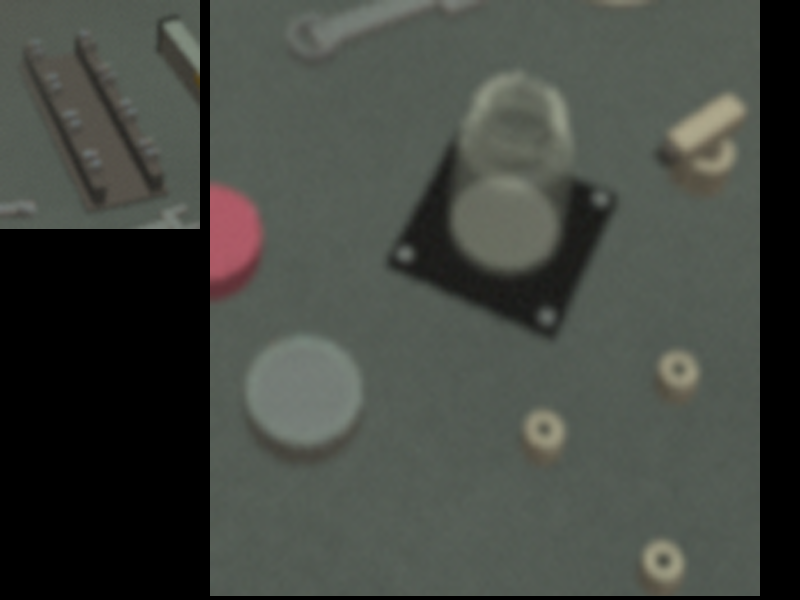

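```bash
python3 - <<'E'
from h import *
from scipy.optimize import least_squares
snap()
A=lambda p:np.array(p,float)/5+[350,150]-.4
B=lambda p:np.array(p,float)/6+[200,150]-.42
S=lambda p:(np.array(p,float)-[210,0])/[4.583,4.967]+[300,230]-.4
ft=A([[471,103],[486,264],[650,219]]);fs=S([[679,369],[545,429],[664,561]])
for i in range(3): print('foot top',plane('top',[ft[i]],.016),'side',plane('side',[fs[i]],.016),'tri',tri(fs[i],ft[i]))
lt,ls=A([365,481]),S([304,391]);print('lid',plane('top',[lt],.019),plane('side',[ls],.019),tri(ls,lt))
ct=A([[238,55],[371,201],[227,330],[93,180]])
P4=plane('top',ct,.006);print('plate top',P4,P4.mean(0))
c=P4.mean(0);v=P4-c;print('sides',np.linalg.norm(np.diff(P4[[0,1,2,3,0]],axis=0),axis=1),'yaws',np.degrees(np.arctan2(v[:,1],v[:,0])))
cs=S([[615,200],[555,337],[388,263]]);Q=plane('side',cs,.006);print('plate side',Q,(Q[0]+Q[2])/2)
print('screws top',plane('top',A([[239,72],[354,198],[228,309],[114,181]]),.007).mean(0),'side',plane('side',S([[600,199],[405,254]]),.007).mean(0))
print('rim',plane('top',A([[261,163]]),.096), plane('side',S([[521,135]]),.096))
u=B([[111,70],[272,79],[433,90],[595,98]]);d=B([[97,221],[258,230],[420,239],[584,250]])
for z in(.042,.0485): 
  U=plane('top',u,z);D=plane('top',d,z);print('rack',z,U[:,:2].tolist(),D[:,:2].tolist(),'gap',np.linalg.norm(U-D,axis=1),'mid\n',(U+D)/2)
print('base corners top', plane('top',B([[55,97],[660,135],[45,268],[657,303]]),.006))
for d in silhouettes('rack','side')[:1]:
  r=cv2.minAreaRect(np.argwhere(d['mask'])[:,::-1].astype(np.float32));b=cv2.boxPoints(r);print('side rack',d['p'],b,plane('side',b,.006))
E
```

```text
foot top [[ 0.6402 -0.2953  0.016 ]] side [[ 0.6406 -0.2941  0.016 ]] tri [[ 0.6399 -0.2949  0.0174]]
foot top [[ 0.5598 -0.301   0.016 ]] side [[ 0.56   -0.2995  0.016 ]] tri [[ 0.5594 -0.3004  0.0178]]
foot top [[ 0.5843 -0.3828  0.016 ]] side [[ 0.5843 -0.3815  0.016 ]] tri [[ 0.5839 -0.3822  0.0175]]
lid [[ 0.4525 -0.2397  0.019 ]] [[ 0.4516 -0.2393  0.019 ]] [[ 0.452  -0.2395  0.0192]]
plate top [[ 0.6639 -0.1813  0.006 ]
 [ 0.5914 -0.2472  0.006 ]
 [ 0.5252 -0.1755  0.006 ]
 [ 0.5982 -0.1091  0.006 ]] [ 0.5947 -0.1783  0.006 ]
sides [0.098  0.0975 0.0987 0.0976] yaws [ -2.5008 -92.7366 177.7385  87.063 ]
plate side [[ 0.6621 -0.1833  0.006 ]
 [ 0.5918 -0.2487  0.006 ]
 [ 0.5252 -0.1763  0.006 ]] [ 0.5936 -0.1798  0.006 ]
screws top [ 0.5952 -0.1788  0.007 ] side [ 0.5948 -0.1777  0.007 ]
rim [[ 0.5913 -0.1761  0.096 ]] [[ 0.5896 -0.1907  0.096 ]]
rack 0.042 [[0.641880137444333, 0.25935515958354893], [0.639796867214619, 0.19366681380507397], [0.6369209411178399, 0.12827871373030583], [0.6353274882003803, 0.06280892063968174]] [[0.5796479162289753, 0.26084240697333816], [0.577723
[... 335 characters left out ...]
9249409959277344], [0.6354190435343354, 0.12751220448535527], [0.6338354894897527, 0.06244912385669863]] [[0.5785018110171469, 0.25925238350142576], [0.5765894618518113, 0.19461034146489828], [0.5746967138685168, 0.12990359318148226], [0.5720282657605076, 0.06463345972062993]] gap [0.0619 0.0617 0.0608 0.0618] mid
 [[0.6094 0.2585 0.0485]
 [0.6074 0.1936 0.0485]
 [0.6051 0.1287 0.0485]
 [0.6029 0.0635 0.0485]]
base corners top [[0.6382 0.2909 0.006 ]
 [0.6286 0.0372 0.006 ]
 [0.5657 0.29   0.006 ]
 [0.558  0.0363 0.006 ]]
side rack 0.93 [[293.  168. ]
 [320.6 154.2]
 [351.2 215.4]
 [323.6 229.2]] [[0.5635 0.3134 0.006 ]
 [0.6797 0.3571 0.006 ]
 [0.6548 0.0365 0.006 ]
 [0.5574 0.0112 0.006 ]]
```

Top and side agree to about 1 mm:

| Item | Position (m) |
|---|---|
| Jar | (0.595, -0.1786) |
| Lid | (0.452, -0.2395) |
| Feet | (0.640, -0.295), (0.560, -0.300), (0.584, -0.382) |
| Slots | (0.609, 0.2587), (0.607, 0.1937), (0.605, 0.1288), (0.603, 0.0636) |

Rack yaw is about -1.9°. The possible confusions with the feet are the nozzle (402,138), the coaster (332,127) and the pale toolbox cylinder (581,128). I choose the three small plugs at top pixels (444,170), (447,203) and (480,194), which the crop confirmed.

```bash
python3 -m handwheel '[[0,0.771,0,-0.974,-0.316],[0,0.771,0,-0.974,-0.316],[0,0.771,0,-0.974,-0.316],[0,0.771,0,-0.974,-0.316],[0,0.771,0,-0.974,-0.316],[0,0.771,0,-0.974,-0.316],[0,0.771,0,-0.974,-0.316],[0,0.771,0,-0.974,-0.316],[0,0.771,0,-0.974,-0.316],[0,0.771,0,-0.974,-0.316]]' 40
```

```text
t: 2.68
tool_pos: [0.324, 0.2244, 0.2315]
ee_rot: [0.707, -0.707, -0.001, 0.0]
force: [1.1, 1.1, -1.2]
width: 0.502
```

```bash
python3 -m handwheel '[[0,0.295,0,-0.657,0],[0,0.295,0,-0.657,0],[0,0.295,0,-0.657,0],[0,0.295,0,-0.657,0],[0,0.295,0,-0.657,0],[0,0.295,0,-0.657,0],[0,0.295,0,-0.657,0],[0,0.295,0,-0.657,0],[0,0.295,0,-0.657,0],[0,0.295,0,-0.657,0]]'
```

```text
t: 3.52
tool_pos: [0.495, -0.1562, 0.2314]
ee_rot: [-0.707, 0.707, 0.0, 0.0]
force: [2.1, 0.6, 1.2]
width: 0.503
```

```bash
python3 -m handwheel '[[0,0.081,0.1,-0.18,0],[0,0.081,0.1,-0.18,0],[0,0.081,0.1,-0.18,0],[0,0.081,0.1,-0.18,0],[0,0.081,0.1,-0.18,0],[0,0.081,0.2,-0.18,0],[0,0.081,0.2,-0.18,0],[0,0.081,0.24,-0.18,0],[0,0.081,0.26,-0.18,0],[0,0.081,0.26,-0.18,0]]'
python3 - <<'E'
from h import *
snap('c')
a=cv2.resize(C['top']['pixels'][150:230,410:510],None,fx=4,fy=4,interpolation=cv2.INTER_CUBIC)
b=cv2.resize(C['side']['pixels'][260:360,330:430],None,fx=4,fy=4,interpolation=cv2.INTER_CUBIC)
o=np.zeros((400,800,3),np.uint8);o[:320,:400]=a;o[:400,400:]=b;cv2.imwrite('pics/f1.png',o)
E
```

```text
t: 4.35
tool_pos: [0.5574, -0.2965, 0.0196]
ee_rot: [0.708, -0.706, 0.002, 0.002]
force: [-1.1, 0.9, 0.3]
width: 0.501
```

View pics/f1.png

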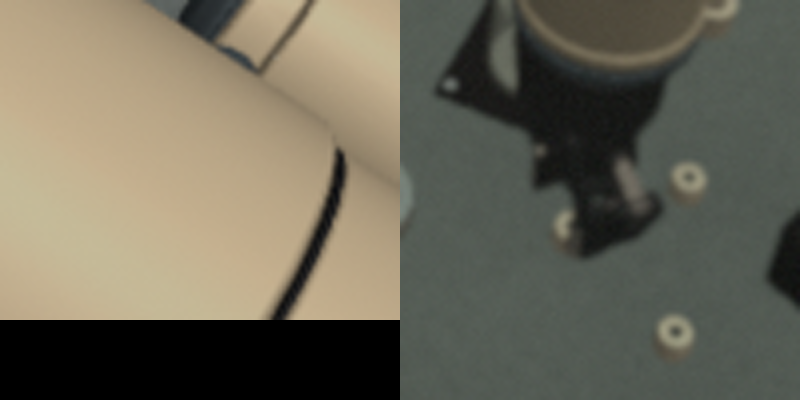

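```bash
python3 -m handwheel '[[0,0,0.0,0,0],[0,0,0.011,0,0],[0,0,0.022,0,0],[0,0,0.022,0,0],[-0.9,0,0.022,0,0],[-0.9,0,0.022,0,0],[-0.9,0,0.022,0,0],[-0.9,0,0.022,0,0],[-0.9,0,0.022,0,0],[-0.9,0,0.022,0,0]]' 40
```

```text
t: 5.28
tool_pos: [0.5595, -0.298, 0.0059]
ee_rot: [-0.707, 0.707, 0.0, -0.0]
force: [-0.3, 0.1, 1.8]
width: 0.229
```

```bash
python3 -m handwheel '[[-0.9,0,-0.05,0,0],[-0.9,0,-0.1,0,0],[-0.9,0,-0.15,0,0],[-0.9,0,-0.17,0,0],[-0.9,0.044,-0.17,0.152,0],[-0.9,0.044,-0.17,0.152,0],[-0.9,0.044,-0.17,0.152,0],[-0.9,0.044,-0.17,0.152,0],[-0.9,0.044,-0.17,0.152,0],[-0.9,0.044,-0.17,0.152,0]]'
python3 -m handwheel '[[-0.9,0,0.02,0,0],[-0.9,0,0.035,0,0],[-0.9,0,0.045,0,0],[-0.9,0,0.045,0,0],[-0.9,0,0.045,0,0],[-0.9,0,0.045,0,0]]'
python3 - <<'E'
from h import *
snap('d')
b=cv2.resize(C['side']['pixels'][220:320,310:430],None,fx=5,fy=5,interpolation=cv2.INTER_CUBIC)
cv2.imwrite('pics/f2.png',b)
E
```

```text
t: 6.12
tool_pos: [0.5945, -0.1762, 0.1417]
ee_rot: [-0.707, 0.707, 0.0, -0.001]
force: [0.0, 0.2, 0.4]
width: 0.232
t: 6.62
tool_pos: [0.5948, -0.1769, 0.1062]
ee_rot: [-0.707, 0.707, 0.0, 0.0]
force: [0.2, -0.2, -0.9]
width: 0.229
```

View pics/f2.png

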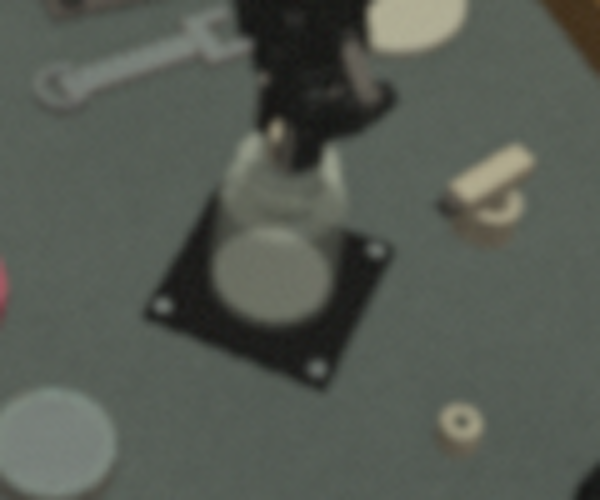

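```bash
python3 -m handwheel '[[-0.9,0,0.003,-0.002,0],[-0.9,0,0.003,-0.002,0],[-0.3,0,0.003,-0.002,0],[-0.1,0,0.003,-0.002,0],[0,0,0.003,-0.002,0],[0,0,-0.02,-0.002,0],[0,0,-0.06,-0.002,0],[0,0,-0.1,-0.002,0],[0,0,-0.1,-0.002,0],[0,0,-0.1,-0.002,0]]'
```

```text
t: 7.55
tool_pos: [0.5956, -0.1782, 0.1876]
ee_rot: [-0.707, 0.708, 0.001, 0.001]
force: [-0.4, -0.2, -1.0]
width: 0.502
```

```bash
python3 -m handwheel '[[0,-0.014,0,-0.255,0],[0,-0.014,0,-0.255,0],[0,-0.014,0,-0.255,0],[0,-0.014,0,-0.255,0],[0,-0.014,0.06,-0.255,0],[0,-0.014,0.11,-0.255,0],[0,-0.014,0.16,-0.255,0],[0,-0.014,0.19,-0.255,0],[0,-0.014,0.19,-0.255,0],[0,-0.014,0.19,-0.255,0]]'
python3 -m handwheel '[[0,0,0.015,0,0],[0,0,0.035,0,0],[0,0,0.035,0,0],[-0.9,0,0.035,0,0],[-0.9,0,0.035,0,0],[-0.9,0,0.035,0,0],[-0.9,0,0.035,0,0],[-0.9,0,0.035,0,0]]'
```

```text
t: 8.38
tool_pos: [0.5821, -0.3809, 0.0318]
ee_rot: [0.708, -0.706, 0.001, 0.001]
force: [1.3, -0.7, 1.4]
width: 0.499
t: 9.05
tool_pos: [0.5843, -0.3824, 0.0077]
ee_rot: [-0.707, 0.708, 0.001, 0.001]
force: [-0.1, 1.0, 7.8]
width: 0.228
```

```bash
python3 -m handwheel '[[-0.9,0,-0.05,0,0],[-0.9,0,-0.1,0,0],[-0.9,0,-0.15,0,0],[-0.9,0,-0.17,0,0],[-0.9,0.014,-0.17,0.255,0],[-0.9,0.014,-0.17,0.255,0],[-0.9,0.014,-0.17,0.255,0],[-0.9,0.014,-0.17,0.255,0],[-0.9,0.014,-0.17,0.255,0],[-0.9,0.014,-0.17,0.255,0]]'
python3 -m handwheel '[[-0.9,0,0,0,0],[-0.9,0,0.02,0,0],[-0.9,0,0.035,0,0],[-0.9,0,0.047,0,0],[-0.9,0,0.047,0,0],[-0.9,0,0.047,0,0]]'
```

```text
t: 9.88
tool_pos: [0.5946, -0.1716, 0.1431]
ee_rot: [0.708, -0.707, -0.002, 0.001]
force: [0.8, -0.1, -1.4]
width: 0.227
t: 10.38
tool_pos: [0.5945, -0.1787, 0.1042]
ee_rot: [0.707, -0.707, 0.0, -0.0]
force: [0.6, 0.1, 0.8]
width: 0.229
```

```bash
python3 -m handwheel '[[-0.9,0,0.002,0,0],[-0.3,0,0.002,0,0],[-0.1,0,0.002,0,0],[0,0,0.002,0,0],[0,0,-0.02,0,0],[0,0,-0.06,0,0],[0,0,-0.1,0,0],[0,0,-0.1,0,0]]'
python3 -m handwheel '[[0,0.056,0,-0.1455,0],[0,0.056,0,-0.1455,0],[0,0.056,0,-0.1455,0],[0,0.056,0,-0.1455,0],[0,0.056,0.05,-0.1455,0],[0,0.056,0.1,-0.1455,0],[0,0.056,0.15,-0.1455,0],[0,0.056,0.19,-0.1455,0],[0,0.056,0.19,-0.1455,0],[0,0.056,0.19,-0.1455,0]]'
python3 -m handwheel '[[0,0,0.015,0,0],[0,0,0.033,0,0],[0,0,0.033,0,0],[-0.9,0,0.033,0,0],[-0.9,0,0.033,0,0],[-0.9,0,0.033,0,0],[-0.9,0,0.033,0,0],[-0.9,0,0.033,0,0]]'
```

```text
t: 11.05
tool_pos: [0.5972, -0.1789, 0.1902]
ee_rot: [-0.706, 0.708, 0.003, 0.003]
force: [0.9, -1.3, 0.0]
width: 0.501
t: 11.88
tool_pos: [0.6387, -0.2938, 0.0313]
ee_rot: [0.708, -0.707, 0.001, 0.001]
force: [0.4, -0.0, 1.4]
width: 0.504
t: 12.55
tool_pos: [0.6398, -0.2945, 0.0064]
ee_rot: [-0.707, 0.707, 0.001, 0.0]
force: [0.1, 0.0, 6.8]
width: 0.233
```

```bash
python3 -m handwheel '[[-0.9,0,-0.05,0,0],[-0.9,0,-0.1,0,0],[-0.9,0,-0.15,0,0],[-0.9,0,-0.17,0,0],[-0.9,-0.056,-0.17,0.145,0],[-0.9,-0.056,-0.17,0.145,0],[-0.9,-0.056,-0.17,0.145,0],[-0.9,-0.056,-0.17,0.145,0],[-0.9,-0.056,-0.17,0.145,0],[-0.9,-0.056,-0.17,0.145,0]]'
python3 -m handwheel '[[-0.9,0,0,0,0],[-0.9,0,0.02,0,0],[-0.9,0,0.035,0,0],[-0.9,0,0.047,0,0],[-0.9,0,0.047,0,0],[-0.9,0,0.047,0,0]]'
```

```text
t: 13.38
tool_pos: [0.595, -0.1785, 0.1421]
ee_rot: [-0.707, 0.707, 0.001, -0.0]
force: [0.1, -0.4, 0.2]
width: 0.229
t: 13.88
tool_pos: [0.5945, -0.1788, 0.1037]
ee_rot: [0.707, -0.707, 0.0, 0.0]
force: [0.3, -0.3, 0.4]
width: 0.229
```

```bash
python3 -m handwheel '[[-0.9,0,0.002,0,0],[-0.3,0,0.002,0,0],[-0.1,0,0.002,0,0],[0,0,0.002,0,0],[0,0,-0.02,0,0],[0,0,-0.06,0,0],[0,0,-0.1,0,0],[0,0,-0.1,0,0]]'
python3 -m handwheel '[[0,-0.18,-0.05,0.41,0],[0,-0.18,-0.05,0.41,0],[0,-0.18,-0.05,0.41,0],[0,-0.18,-0.05,0.41,0],[0,-0.18,-0.05,0.41,0],[0.6,-0.18,-0.05,0.41,0],[0.6,-0.18,-0.05,0.41,0],[0.6,-0.18,-0.05,0.41,0],[0.6,-0.18,-0.05,0.41,0],[0.6,-0.18,-0.05,0.41,0]]'
python3 - <<'E'
from h import *
snap('e')
a=cv2.resize(C['top']['pixels'][150:270,350:500],None,fx=5,fy=5,interpolation=cv2.INTER_CUBIC)
cv2.imwrite('pics/f3.png',a)
s,R=tool();print(s['joint_positions'])
E
```

```text
t: 14.55
tool_pos: [0.5972, -0.1793, 0.1903]
ee_rot: [-0.706, 0.708, 0.003, 0.003]
force: [0.9, -0.7, 1.6]
width: 0.498
t: 15.38
tool_pos: [0.4485, 0.1534, 0.225]
ee_rot: [0.708, -0.707, -0.002, 0.001]
force: [0.6, 0.0, 0.3]
width: 0.797
[ 0.1967  0.2913  1.7132 -0.0002  1.1361 -1.3768]
```

View pics/f3.png

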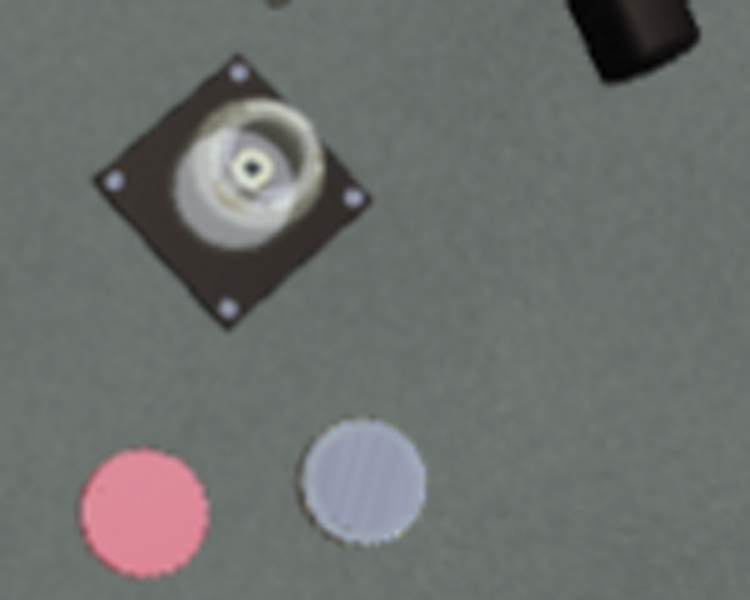

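The jar holds the stacked feet (top one seen at crop pixel (252,167)). No feet remain on the shelf, and the lid is still at (365,481). Lid next.

```bash
python3 -m handwheel '[[0.8,0.002,0,-0.486,1],[0.8,0.002,0,-0.486,1],[0.8,0.002,0,-0.486,1],[0.8,0.002,0,-0.486,1],[0.8,0.002,0,-0.486,1],[0.8,0.002,0,-0.486,1],[0.8,0.002,0,-0.486,1],[0.8,0.002,0,-0.486,1],[0.8,0.002,0,-0.486,1],[0.8,0.002,0,-0.486,1]]'
python3 -m handwheel '[[0.8,0,0,0,1],[0.8,0,0,0,1],[0.8,0,0,0,1],[0.8,0,0,0,1],[0.8,0,0,0,1],[0.8,0,0,0,1],[0.8,0,0,0,1],[0.8,0,0,0,1],[0.8,0,0,0,1]]'
```

```text
t: 16.32
tool_pos: [0.4517, -0.2456, 0.2241]
ee_rot: [-0.652, 0.653, -0.271, 0.272]
force: [-0.7, 0.4, -0.4]
width: 0.903
t: 17.07
tool_pos: [0.4519, -0.2399, 0.224]
ee_rot: [-0.5, 0.5, -0.5, 0.5]
force: [-0.3, 0.0, -0.0]
width: 0.901
```

```bash
python3 -m handwheel '[[0.8,0,0.05,0,0],[0.8,0,0.1,0,0],[0.8,0,0.15,0,0],[0.8,0,0.2,0,0],[0.8,0,0.24,0,0],[0.8,0,0.25,0,0],[0.8,0,0.26,0,0],[0.8,0,0.27,0,0],[0.8,0,0.278,0,0],[0.8,0,0.278,0,0]]'
python3 -m handwheel '[[0.1,0,0,0,0],[0.1,0,0,0,0],[0.1,0,0,0,0],[0.1,0,0,0,0],[0.1,0,0,0,0],[0.1,0,0,0,0]]' 60
```

```text
t: 17.9
tool_pos: [0.4526, -0.2395, 0.0019]
ee_rot: [0.5, -0.5, 0.499, -0.5]
force: [0.4, 1.0, -0.3]
width: 0.902
t: 18.4
tool_pos: [0.4527, -0.2395, 0.0033]
ee_rot: [-0.5, 0.5, -0.499, 0.501]
force: [-2.4, 0.9, 18.0]
width: 0.679
```

```bash
python3 -m handwheel '[[0.6,0,-0.001,0,0],[0.6,0,-0.005,0,0],[0.6,0,-0.005,0,0],[0.1,0,-0.005,0,0],[0.1,0,-0.005,0,0],[0.1,0,-0.005,0,0],[0.1,0,-0.005,0,0],[0.1,0,-0.005,0,0]]' 60
```

```text
t: 19.07
tool_pos: [0.4526, -0.2394, 0.0068]
ee_rot: [-0.5, 0.5, -0.499, 0.5]
force: [-2.7, 2.6, 25.9]
width: 0.673
```

```bash
python3 -m handwheel '[[0.1,0,-0.03,0,0],[0.1,0,-0.07,0,0],[0.1,0,-0.12,0,0],[0.1,0,-0.16,0,0],[0.1,0,-0.19,0,0],[0.1,0,-0.19,0,0]]' 80
python3 -m handwheel '[[0.1,-0.03,0,0.07,0],[0.1,-0.05,0,0.12,0],[0.1,-0.0761,0,0.178,0],[0.1,-0.0761,0,0.178,0],[0.1,-0.0761,0,0.178,0],[0.1,-0.0761,0,0.178,0],[0.1,-0.0761,0,0.178,0],[0.1,-0.0761,0,0.178,0]]'
python3 - <<'E'
from h import *
snap('g')
b=cv2.resize(C['side']['pixels'][200:300,310:430],None,fx=5,fy=5,interpolation=cv2.INTER_CUBIC)
cv2.imwrite('pics/f4.png',b)
E
```

```text
t: 19.57
tool_pos: [0.454, -0.2403, 0.1622]
ee_rot: [-0.501, 0.5, -0.497, 0.502]
force: [0.1, 0.0, -0.4]
width: 0.663
t: 20.23
tool_pos: [0.5934, -0.1785, 0.1573]
ee_rot: [0.5, -0.5, 0.5, -0.5]
force: [-0.3, 0.0, -0.4]
width: 0.661
```

View pics/f4.png

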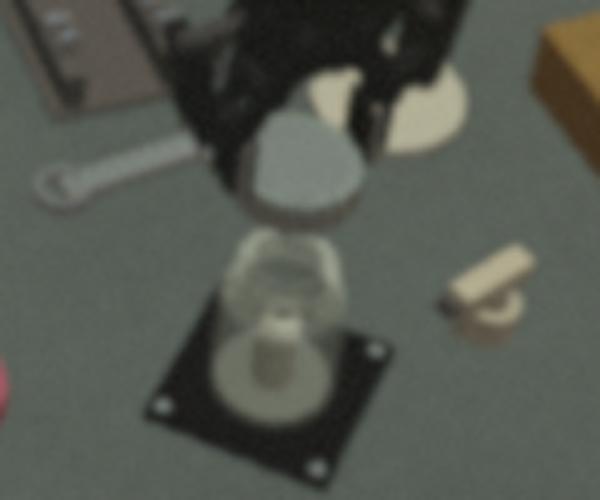

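```bash
python3 -m handwheel '[[0.1,0,0.02,0,0],[0.1,0,0.04,0,0],[0.1,0,0.055,0,0],[0.1,0,0.06,0,0],[0.1,0,0.065,0,0],[0.1,0,0.07,0,0],[0.1,0,0.07,0,0],[0.1,0,0.07,0,0]]'
python3 -m handwheel '[[0.1,0,0.002,0,0],[0.1,0,0.003,0,0],[0.1,0,0.003,0,0],[0.1,0,0.003,0,0]]'
```

```text
t: 21.0
tool_pos: [0.5947, -0.1783, 0.1021]
ee_rot: [0.5, -0.5, 0.5, -0.5]
force: [-0.1, -0.1, -0.5]
width: 0.665
t: 21.33
tool_pos: [0.595, -0.1784, 0.1005]
ee_rot: [-0.5, 0.5, -0.499, 0.5]
force: [-2.6, 1.5, 12.8]
width: 0.661
```

```bash
python3 -m handwheel '[[0.1,0,0,0,-0.1],[0.1,0,0,0,-0.2],[0.1,0,0,0,-0.3],[0.1,0,0,0,-0.3]]'
python3 -m handwheel '[[0.1,0,0,0,-0.1],[0.1,0,0,0,-0.2],[0.1,0,0,0,-0.3],[0.1,0,0,0,-0.3]]'
```

```text
t: 21.67
tool_pos: [0.5955, -0.1786, 0.1006]
ee_rot: [0.557, -0.556, 0.435, -0.437]
force: [-0.9, -0.2, 10.6]
width: 0.667
t: 22.0
tool_pos: [0.5956, -0.1786, 0.1006]
ee_rot: [0.604, -0.604, 0.367, -0.369]
force: [0.6, -0.1, 10.5]
width: 0.66
```

```bash
python3 -m handwheel '[[0.1,0,0,0,-0.1],[0.1,0,0,0,-0.2],[0.1,0,0,0,-0.3],[0.1,0,0,0,-0.3]]'
python3 -m handwheel '[[0.1,0,0,0,-0.1],[0.1,0,0,0,-0.2],[0.1,0,0,0,-0.3],[0.1,0,0,0,-0.3]]'
```

```text
t: 22.33
tool_pos: [0.5955, -0.1786, 0.1004]
ee_rot: [0.643, -0.643, 0.293, -0.295]
force: [0.9, 0.3, 8.2]
width: 0.662
t: 22.67
tool_pos: [0.5947, -0.1782, 0.0996]
ee_rot: [-0.673, 0.673, -0.217, 0.217]
force: [1.2, -0.5, -0.5]
width: 0.662
```

```bash
python3 -m handwheel '[[0.1,0,0.002,0,0],[0.1,0,0.004,0,0],[0.1,0,0.005,0,0],[0.1,0,0.006,0,0],[0.1,0,0.006,0,0],[0.1,0,0.006,0,0]]'
```

```text
t: 23.17
tool_pos: [0.5945, -0.1782, 0.0947]
ee_rot: [0.672, -0.672, 0.219, -0.219]
force: [-1.4, 0.5, 4.0]
width: 0.665
```

```bash
python3 -m handwheel '[[0.1,0,0.000,0,0.1],[0.1,0,0.0005,0,0.2],[0.1,0,0.001,0,0.3],[0.1,0,0.0015,0,0.4],[0.1,0,0.002,0,0.5],[0.1,0,0.002,0,0.5]]' 100
python3 -m handwheel '[[0.1,0,0.0004,0,0.1],[0.1,0,0.0008,0,0.2],[0.1,0,0.0012,0,0.3],[0.1,0,0.0016,0,0.4],[0.1,0,0.002,0,0.5],[0.1,0,0.002,0,0.5]]'
```

```text
t: 23.67
tool_pos: [0.5953, -0.1784, 0.0936]
ee_rot: [0.616, -0.616, 0.347, -0.348]
force: [-0.3, -0.6, 8.9]
width: 0.656
t: 24.17
tool_pos: [0.5955, -0.1785, 0.0921]
ee_rot: [0.537, -0.536, 0.46, -0.462]
force: [-0.6, 0.4, 11.5]
width: 0.656
```

```bash
python3 -m handwheel '[[0.1,0,0.0004,0,0.1],[0.1,0,0.0008,0,0.2],[0.1,0,0.0012,0,0.3],[0.1,0,0.0012,0,0.4],[0.1,0,0.0012,0,0.5],[0.1,0,0.0012,0,0.5]]'
python3 -c "
from h import *
print(bot.observe()['torque'])"
python3 -m handwheel '[[0.1,0,0,0,0.1],[0.1,0,0,0,0.2],[0.1,0,0,0,0.3],[0.1,0,0,0,0.4],[0.1,0,0,0,0.4]]'
python3 -c "
from h import *
print(bot.observe()['torque'])"
```

```text
t: 24.67
tool_pos: [0.5956, -0.1787, 0.0913]
ee_rot: [-0.436, 0.436, -0.556, 0.557]
force: [0.6, -1.8, 11.8]
width: 0.655
[-0.1278  0.1014 -0.1099]
t: 25.08
tool_pos: [0.5956, -0.1786, 0.0913]
ee_rot: [-0.344, 0.344, -0.617, 0.619]
force: [0.8, 0.3, 12.1]
width: 0.654
[-0.0564  0.0818  0.7799]
```

```bash
for i in 1; do python3 -m handwheel '[[0.1,0,0,0,0.05],[0.1,0,0,0,0.1],[0.1,0,0,0,0.1]]'
python3 -c "
from h import *
print(bot.observe()['torque'])"; done
python3 -m handwheel '[[0.1,0,0,0,0.05],[0.1,0,0,0,0.1],[0.1,0,0,0,0.1]]'
python3 -c "
from h import *
print(bot.observe()['torque'])"
```

```text
t: 25.33
tool_pos: [0.5956, -0.1786, 0.0913]
ee_rot: [-0.321, 0.321, -0.629, 0.631]
force: [2.0, -1.3, 11.5]
width: 0.652
[-0.0472  0.0216  2.4327]
t: 25.58
tool_pos: [0.5957, -0.1805, 0.0913]
ee_rot: [-0.296, 0.295, -0.641, 0.644]
force: [0.1, -16.4, 6.9]
width: 0.653
[-2.7276  0.2236  0.5139]
```

```bash
python3 -m handwheel '[[0.7,0,0,0,0],[0.7,0,0,0,0],[0.7,0,0,0,0],[0.7,0,0,0,0],[0.7,0,-0.05,0,0],[0.7,0,-0.1,0,0],[0.7,0,-0.15,0,0],[0.7,0,-0.17,0,0],[0.7,0,-0.17,0,0]]'
```

```text
t: 26.33
tool_pos: [0.5965, -0.1787, 0.2311]
ee_rot: [-0.298, 0.294, -0.64, 0.644]
force: [1.5, -0.3, 1.6]
width: 0.848
```

```bash
cat >> h.py <<'E'
def tubes():
    for n in('top','side'):
        for d in silhouettes('tube0',n):
            a,b,c=axis(d['mask']);Z=plane(n,[a,b,c],.008);v=Z[1]-Z[0]
            print('tube',n,round(d['p'],2),((Z[0]+Z[1])/2)[:2],Z[2][:2],'len %.3f ang %.1f'%(np.linalg.norm(v),np.degrees(np.arctan2(v[1],v[0]))%180),d['mask'].sum())
E
python3 - <<'E'
from h import *
snap('h'); tubes()
print(tool()[1])
E
```

```text
tube top 0.68 [0.4395 0.0702] [0.4416 0.0697] len 0.137 ang 167.1 326
tube top 0.56 [ 0.3587 -0.0472] [ 0.358  -0.0471] len 0.103 ang 171.9 247
tube top 0.36 [ 0.6681 -0.3794] [ 0.6681 -0.3765] len 0.041 ang 89.8 121
tube side 0.83 [ 0.3389 -0.0416] [ 0.3382 -0.0415] len 0.139 ang 172.4 327
tube side 0.67 [0.4379 0.2299] [0.433  0.2289] len 0.143 ang 11.0 227
tube side 0.49 [0.4381 0.0743] [0.4367 0.0746] len 0.139 ang 167.0 261
tube side 0.44 [0.4589 0.4088] [0.46   0.4089] len 0.132 ang 8.8 125
tube side 0.32 [0.6079 0.1756] [0.6077 0.1572] len 0.303 ang 89.6 1698
[[-0.6491 -0.0019  0.7607]
 [-0.7607  0.0009 -0.6491]
 [ 0.0006 -1.     -0.002 ]]
```

```bash
python3 -m handwheel '[[0,-0.11,0,-0.354,1],[0,-0.11,0,-0.354,1],[0,-0.11,0,-0.354,1],[0,-0.11,0,-0.354,1],[0,-0.11,0,-0.354,1],[0,-0.11,0,-0.354,1],[0,-0.11,0,-0.354,1],[0,-0.11,0,-0.354,1],[0,-0.11,0,-0.354,1]]'
python3 -m handwheel '[[0,0,0,0,0.389],[0,0,0,0,0.389],[0,0,0,0,0.389],[0,0,0,0,0.389],[0,0,0,0,0.389]]'
python3 -c "
from h import *
s,R=tool();print(s['tool_pos'],R)
snap('lid');show('lid')
b=cv2.resize(C['side']['pixels'][220:320,310:430],None,fx=4,fy=4,interpolation=cv2.INTER_CUBIC)
a=cv2.resize(C['top']['pixels'][150:230,350:450],None,fx=4,fy=4,interpolation=cv2.INTER_CUBIC)
o=np.zeros((400,800,3),np.uint8);o[:320,:400]=a;o[:,400:]=b[:,40:440];cv2.imwrite('pics/f5.png',o)
"
```

```text
t: 27.28
tool_pos: [0.4334, 0.0749, 0.2253]
ee_rot: [0.028, -0.03, 0.707, -0.706]
force: [0.6, -0.4, -0.5]
width: 0.502
t: 27.7
tool_pos: [0.4362, 0.0722, 0.2256]
ee_rot: [0.08, -0.079, -0.703, 0.703]
force: [1.6, 0.1, -1.2]
width: 0.503
[0.4362 0.0722 0.2256] [[-0.9749 -0.0014 -0.2226]
 [ 0.2226 -0.0001 -0.9749]
 [ 0.0013 -1.      0.0004]]
lid [ 0.4386 -0.1308 -0.0102] e0.8 p0.86 0.72 [299. 282.] [376. 250.]
lid [ 0.5934 -0.1797  0.0836] e0.9 p0.95 0.93 [366. 257.] [403. 182.]
lid [ 0.5891 -0.1691  0.0706] e3.4 p0.95 0.53 [366. 257.] [396. 188.]
```

View pics/f5.png

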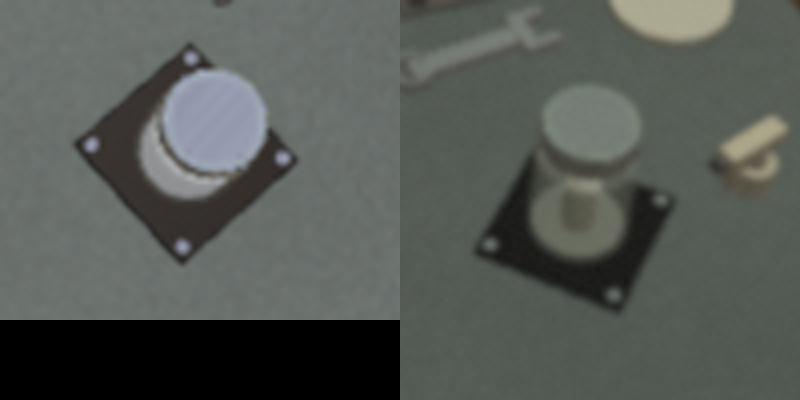

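Lid is level on the neck at z 0.0836 (tight height is 0.084). On to the tubes.

```bash
python3 -m handwheel '[[0,0,0.05,0,0],[0,0,0.1,0,0],[0,0,0.15,0,0],[0,0,0.2,0,0],[0,0,0.24,0,0],[0,0,0.26,0,0],[0,0,0.272,0,0],[0,0,0.277,0,0],[0,0,0.277,0,0],[0,0,0.277,0,0]]'
python3 -m handwheel '[[-1,0,0,0,0],[-1,0,0,0,0],[-1,0,0,0,0],[-1,0,0,0,0],[-1,0,0,0,0],[-1,0,0,0,0]]' 80
```

```text
t: 28.73
tool_pos: [0.4365, 0.0726, 0.0051]
ee_rot: [-0.08, 0.08, 0.703, -0.703]
force: [0.6, 0.3, 0.6]
width: 0.499
t: 29.23
tool_pos: [0.4367, 0.0726, 0.0057]
ee_rot: [-0.079, 0.081, 0.703, -0.702]
force: [-0.9, -0.1, 15.8]
width: 0.12
```

```bash
python3 -m handwheel '[[-1,0,-0.04,0,0],[-1,0,-0.08,0,0],[-1,0,-0.12,0,0],[-1,0,-0.15,0,0],[-1,-0.205,-0.15,-0.0353,-0.244],[-1,-0.205,-0.15,-0.0353,-0.244],[-1,-0.205,-0.15,-0.0353,-0.244],[-1,-0.205,-0.15,-0.0353,-0.244],[-1,-0.205,-0.15,-0.0353,-0.244],[-1,-0.205,-0.15,-0.0353,-0.244]]'
python3 -m handwheel '[[-1,0,0,0,0],[-1,0,0,0,0],[-1,0,0,0,0]]'
python3 -c "
from h import *
s,R=tool();print(s['tool_pos'],R)
snap('k')
b=cv2.resize(C['side']['pixels'][140:240,270:390],None,fx=5,fy=5,interpolation=cv2.INTER_CUBIC)
cv2.imwrite('pics/f6.png',b)
for n in ('side','top'):
  print(proj(n,[[.603,.0636,.125],[.603,.0636,.04]]))
"
```

```text
t: 30.07
tool_pos: [0.6041, 0.063, 0.1248]
ee_rot: [-0.012, 0.013, 0.707, -0.707]
force: [-1.5, 0.7, -0.8]
width: 0.118
t: 30.32
tool_pos: [0.6012, 0.0634, 0.1249]
ee_rot: [0.013, -0.012, -0.707, 0.707]
force: [-0.1, -0.2, -0.6]
width: 0.117
[0.6012 0.0634 0.1249] [[-0.9994 -0.0007 -0.0347]
 [ 0.0347 -0.     -0.9994]
 [ 0.0007 -1.      0.    ]]
[[333.127  182.5051]
 [331.992  205.0778]]
[[296.1119 171.684 ]
 [297.9842 179.1844]]
```

View pics/f6.png

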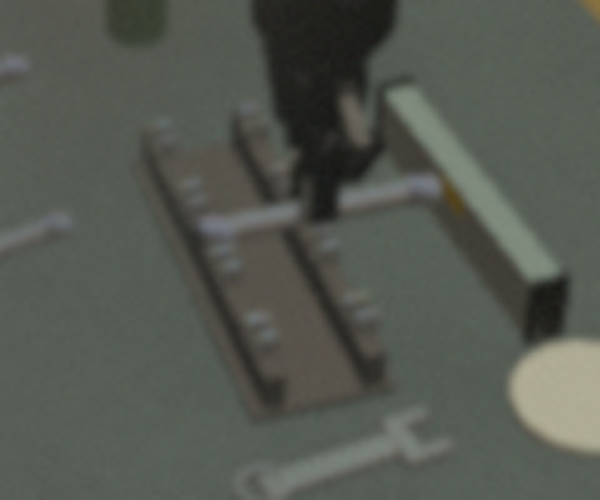

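```bash
python3 -m handwheel '[[-1,0,0.03,0,0],[-1,0,0.06,0,0],[-1,0,0.08,0,0],[-1,0,0.091,0,0],[-1,0,0.091,0,0],[-1,0,0.091,0,0]]' 100
python3 -m handwheel '[[-1,0,0.003,0,0],[-1,0,0.005,0,0],[-1,0,0.005,0,0]]'
python3 -m handwheel '[[-1,0,0.003,0,0],[-1,0,0.006,0,0],[-1,0,0.006,0,0]]'
```

```text
t: 30.92
tool_pos: [0.6024, 0.0633, 0.0523]
ee_rot: [-0.012, 0.012, 0.707, -0.707]
force: [0.5, -0.2, -1.2]
width: 0.105
t: 31.17
tool_pos: [0.6027, 0.0634, 0.0484]
ee_rot: [-0.012, 0.013, 0.707, -0.707]
force: [-0.0, 1.0, -1.0]
width: 0.113
t: 31.42
tool_pos: [0.6025, 0.0633, 0.0429]
ee_rot: [-0.012, 0.012, 0.707, -0.707]
force: [1.2, 3.5, -1.1]
width: 0.108
```

```bash
python3 -m handwheel '[[-1,0,0.003,0,0],[-1,0,0.003,0,0]]'
python3 -m handwheel '[[-1,0,0.003,0,0],[-1,0,0.003,0,0]]'
python3 -m handwheel '[[-1,0,0.002,0,0],[-1,0,0.002,0,0]]'
python3 -c "
from h import *
snap('l')
b=cv2.resize(C['side']['pixels'][150:230,290:390],None,fx=8,fy=7.5,interpolation=cv2.INTER_CUBIC)
cv2.imwrite('pics/f7.png',b)
"
```

```text
t: 31.58
tool_pos: [0.6022, 0.0633, 0.0403]
ee_rot: [-0.013, 0.012, 0.707, -0.707]
force: [1.0, 2.9, -1.5]
width: 0.109
t: 31.75
tool_pos: [0.6022, 0.0632, 0.038]
ee_rot: [0.013, -0.012, -0.707, 0.707]
force: [0.1, 2.3, -1.6]
width: 0.112
t: 31.92
tool_pos: [0.6027, 0.0632, 0.0376]
ee_rot: [0.012, -0.013, -0.707, 0.707]
force: [-4.2, 2.8, 17.2]
width: 0.104
```

View pics/f7.png

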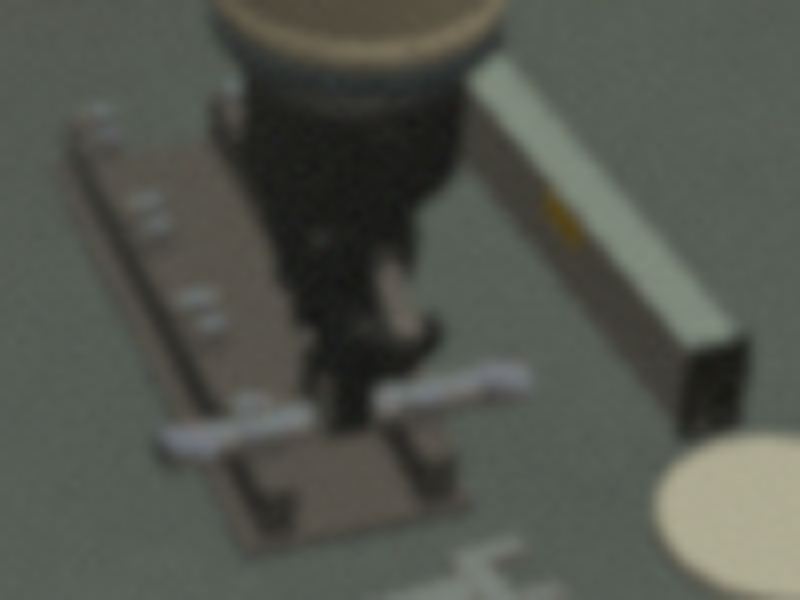

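```bash
python3 -m handwheel '[[-1,0,0.002,0,0],[-1,0,0.002,0,0]]'
python3 -m handwheel '[[-1,0,0.001,0,0],[-1,0,0.001,0,0]]'
```

```text
t: 32.18
tool_pos: [0.6027, 0.0633, 0.0374]
ee_rot: [0.012, -0.013, -0.707, 0.707]
force: [-10.3, 3.1, 41.5]
width: 0.11
t: 32.35
tool_pos: [0.6028, 0.0633, 0.0372]
ee_rot: [0.012, -0.013, -0.707, 0.707]
force: [-14.2, 1.5, 54.4]
width: 0.106
```

```bash
python3 -m handwheel '[[-1,0,-0.005,0,0],[-0.3,0,-0.005,0,0],[-0.3,0,-0.005,0,0],[-0.3,0,-0.005,0,0],[-0.3,0,-0.04,0,0],[-0.3,0,-0.09,0,0],[-0.3,0,-0.14,0,0],[0,0,-0.19,0,0],[0,0,-0.24,0,0],[0,0,-0.24,0,0]]'
python3 -m handwheel '[[0,0.2,0,-0.1,0],[0,0.2,0,-0.1,0],[0,0.2,0,-0.1,0],[0,0.2,0,-0.1,0],[0,0.2,0,-0.1,0],[0,0.2,0,-0.1,0]]'
python3 - <<'E'
from h import *
snap('m')
s,R=tool();print(s['tool_pos'],R)
b=cv2.resize(C['side']['pixels'][150:230,290:390],None,fx=4,fy=4,interpolation=cv2.INTER_CUBIC)
a=cv2.resize(C['top']['pixels'][150:230,220:320],None,fx=4,fy=4,interpolation=cv2.INTER_CUBIC)
cv2.imwrite('pics/f8.png',np.hstack([a,b]))
tubes(); show('tube0')
E
```

```text
t: 33.18
tool_pos: [0.6056, 0.0632, 0.2338]
ee_rot: [-0.009, 0.016, 0.707, -0.707]
force: [1.7, -0.3, 0.4]
width: 0.502
t: 33.68
tool_pos: [0.4421, 0.1499, 0.2261]
ee_rot: [0.012, -0.011, -0.707, 0.707]
force: [0.5, -0.4, 0.7]
width: 0.497
[0.4456 0.1489 0.2263] [[-0.9994  0.0005 -0.034 ]
 [ 0.034  -0.0002 -0.9994]
 [-0.0005 -1.      0.0002]]
tube top 0.91 [ 0.3391 -0.0442] [ 0.3383 -0.044 ] len 0.142 ang 171.9 358
tube top 0.55 [0.6106 0.0647] [0.6069 0.0649] len 0.142 ang 177.6 274
tube top 0.48 [0.7516 0.1599] [0.7515 0.1574] len 0.230 ang 91.2 1239
tube side 0.63 [0.6205 0.0996] [0.6214 0.0996] len 0.150 ang 178.7 206
tube side 0.6 [0.4591 0.4092] [0.4615 0.4095] len 0.140 ang 9.4 156
tube side 0.58 [0.6073 0.1759] [0.6074 0.1592] len 0.311 ang 90.1 1649
tube side 0.54 [ 0.3387 -0.0416] [ 0.3377 -0.0414] len 0.138 ang 172.9 349
tube side 0.53 [0.4383 0.2297] [0.4362 0.2293] len 0.146 ang 11.5 233
tube0 [ 0.3382 -0.0414 -0.0023] e0.5 p0.71 0.70 [254. 265.] [338. 292.]
tube0 [0.6034 0.063  0.0393] e3.2 p0.78 0.72 [330. 206.] [299. 176.]
```

View pics/f8.png

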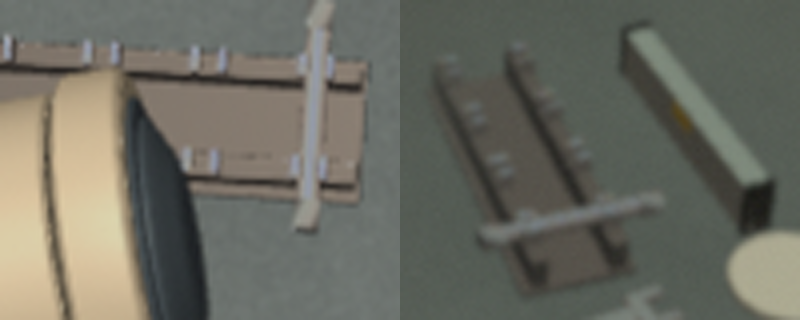

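```bash
python3 -m handwheel '[[0,0.014,0,-0.098,-0.294],[0,0.014,0,-0.098,-0.294],[0,0.014,0,-0.098,-0.294],[0,0.014,0.05,-0.098,-0.294],[0,0.014,0.1,-0.098,-0.294],[0,0.014,0.15,-0.098,-0.294],[0,0.014,0.2,-0.098,-0.294],[0,0.014,0.25,-0.098,-0.294],[0,0.014,0.265,-0.098,-0.294],[0,0.014,0.276,-0.098,-0.294]]'
python3 -m handwheel '[[0,0,0,0,0],[0,0,0,0,0],[-1,0,0,0,0],[-1,0,0,0,0],[-1,0,0,0,0],[-1,0,0,0,0],[-1,0,0,0,0],[-1,0,0,0,0]]' 100
python3 -c "
from h import *
print(tool()[1])"
```

```text
t: 34.82
tool_pos: [0.4363, 0.2268, 0.0029]
ee_rot: [-0.068, 0.07, -0.703, 0.704]
force: [-0.2, -1.3, -0.1]
width: 0.503
t: 35.48
tool_pos: [0.4377, 0.2278, 0.0071]
ee_rot: [0.07, -0.068, 0.704, -0.703]
force: [-1.7, -1.8, 18.8]
width: 0.108
[[-0.9809  0.0026  0.1947]
 [-0.1947  0.0009 -0.9809]
 [-0.0027 -1.     -0.0004]]
```

```bash
python3 -m handwheel '[[-1,0,-0.04,0,0],[-1,0,-0.08,0,0],[-1,0,-0.12,0,0],[-1,0,-0.15,0,0],[-1,-0.199,-0.15,0.083,0.291],[-1,-0.199,-0.15,0.083,0.291],[-1,-0.199,-0.15,0.083,0.291],[-1,-0.199,-0.15,0.083,0.291],[-1,-0.199,-0.15,0.083,0.291],[-1,-0.199,-0.15,0.083,0.291]]'
python3 -m handwheel '[[-1,0,0,0,0],[-1,0,0,0,0],[-1,0,0,0,0]]'
python3 -c "
from h import *
print(tool()[1])
snap('n');tubes()"
```

```text
t: 36.32
tool_pos: [0.6085, 0.1926, 0.1261]
ee_rot: [-0.011, 0.013, 0.707, -0.707]
force: [-1.2, 0.2, -1.3]
width: 0.106
t: 36.57
tool_pos: [0.6047, 0.1938, 0.1259]
ee_rot: [0.011, -0.011, -0.707, 0.707]
force: [-0.7, -0.1, -0.3]
width: 0.111
[[-0.9995 -0.0005 -0.0318]
 [ 0.0318 -0.0001 -0.9995]
 [ 0.0005 -1.      0.0001]]
tube top 0.83 [0.6106 0.0655] [0.6081 0.0655] len 0.142 ang 178.2 316
tube top 0.79 [ 0.34   -0.0438] [ 0.3406 -0.0439] len 0.141 ang 171.3 340
tube top 0.16 [ 0.5844 -0.1709] [ 0.5844 -0.1708] len 0.108 ang 49.7 1056
tube side 0.67 [ 0.3394 -0.0417] [ 0.3383 -0.0415] len 0.140 ang 172.2 310
tube side 0.55 [0.6196 0.0989] [0.6098 0.0992] len 0.148 ang 178.2 175
tube side 0.49 [0.459  0.4092] [0.4604 0.4093] len 0.138 ang 9.5 143
tube side 0.46 [0.6636 0.3521] [0.6553 0.3522] len 0.167 ang 178.6 219
```

```bash
python3 -m handwheel '[[-1,0.0,0.03,0,0],[-1,0,0.06,0,0],[-1,0,0.08,0,0],[-1,0,0.092,0,0],[-1,0,0.092,0,0],[-1,0,0.092,0,0]]' 100
python3 -m handwheel '[[-1,0,0.004,0,0],[-1,0,0.008,0,0],[-1,0,0.008,0,0]]'
python3 -m handwheel '[[-1,0,0.004,0,0],[-1,0,0.008,0,0],[-1,0,0.008,0,0]]'
```

```text
t: 37.27
tool_pos: [0.606, 0.1937, 0.0522]
ee_rot: [-0.012, 0.011, 0.707, -0.707]
force: [1.2, -0.7, -0.7]
width: 0.105
t: 37.52
tool_pos: [0.6064, 0.1935, 0.0459]
ee_rot: [-0.011, 0.012, 0.707, -0.707]
force: [1.2, 2.1, -1.1]
width: 0.108
t: 37.77
tool_pos: [0.6061, 0.1935, 0.0392]
ee_rot: [-0.011, 0.012, 0.707, -0.707]
force: [-0.0, 2.3, 3.2]
width: 0.107
```

```bash
python3 -m handwheel '[[-1,0,0.002,0,0],[-1,0,0.004,0,0],[-1,0,0.004,0,0]]'
python3 -m handwheel '[[-1,0,0.002,0,0],[-1,0,0.002,0,0]]'
```

```text
t: 38.02
tool_pos: [0.6063, 0.1936, 0.0386]
ee_rot: [-0.011, 0.012, 0.707, -0.707]
force: [-12.7, -1.7, 47.4]
width: 0.11
t: 38.18
tool_pos: [0.6064, 0.1936, 0.0384]
ee_rot: [-0.011, 0.012, 0.707, -0.707]
force: [-19.4, -4.1, 69.3]
width: 0.104
```

```bash
python3 -m handwheel '[[-1,0,-0.005,0,0],[-0.3,0,-0.005,0,0],[-0.3,0,-0.005,0,0],[-0.3,0,-0.005,0,0],[-0.3,0,-0.04,0,0],[-0.3,0,-0.09,0,0],[-0.3,0,-0.14,0,0],[0,0,-0.19,0,0],[0,0,-0.24,0,0],[0,0,-0.24,0,0]]'
python3 - <<'E'
from h import *
snap('o');tubes()
E
python3 -m handwheel '[[0,0.191,0,-0.26,-0.244],[0,0.191,0,-0.26,-0.244],[0,0.191,0,-0.26,-0.244],[0,0.191,0,-0.26,-0.244],[0,0.191,0,-0.26,-0.244],[0,0.191,0,-0.26,-0.244],[0,0.191,0,-0.26,-0.244],[0,0.191,0,-0.26,-0.244],[0,0.191,0,-0.26,-0.244]]'
python3 -c "
from h import *
print(tool()[1])
snap('p');tubes()"
```

```text
t: 39.02
tool_pos: [0.609, 0.194, 0.234]
ee_rot: [-0.008, 0.015, 0.708, -0.706]
force: [1.5, 0.3, 0.3]
width: 0.5
tube top 0.95 [ 0.3388 -0.0441] [ 0.3327 -0.0431] len 0.143 ang 171.3 357
tube top 0.89 [0.612 0.065] [0.6131 0.0649] len 0.145 ang 177.7 322
tube top 0.64 [0.6332 0.1977] [0.6354 0.1978] len 0.049 ang 2.8 74
tube side 0.86 [ 0.3397 -0.042 ] [ 0.3406 -0.0421] len 0.140 ang 172.2 332
tube side 0.68 [0.4574 0.4094] [0.4511 0.4083] len 0.136 ang 9.3 150
tube side 0.54 [0.6204 0.0992] [0.6161 0.0993] len 0.150 ang 178.5 289
tube side 0.5 [0.6216 0.2357] [0.6177 0.2358] len 0.144 ang 177.6 141
t: 39.97
tool_pos: [0.4594, 0.4061, 0.2249]
ee_rot: [-0.056, 0.057, -0.704, 0.705]
force: [-0.5, -0.3, 0.2]
width: 0.501
[[-0.9872 -0.0018  0.1598]
 [-0.1598 -0.0017 -0.9872]
 [ 0.002  -1.      0.0014]]
tube top 0.9 [0.6121 0.2001] [0.613 0.2  ] len 0.144 ang 178.3 306
tube top 0.75 [ 0.3394 -0.0442] [ 0.3391 -0.0441] len 0.143 ang 171.6 374
tube top 0.65 [0.4603 0.4048] [0.4576 0.4042] len 0.141 ang 9.2 372
tube top 0.51 [0.6109 0.0649] [0.6122 0.0648] len 0.147 ang 177.9 348
tube side 0.88 [ 0.3391 -0.0418] [ 0.3391 -0.0417] len 0.138 ang 172.4 304
tube side 0.58 [0.4602 0.4095] [0.4614 0.4097] len 0.135 ang 9.6 93
tube side 0.49 [0.6205 0.0999] [0.6232 0.0999] len 0.150 ang 178.5 200
tube side 0.48 [0.6219 0.2354] [0.6197 0.2355] len 0.147 ang 178.2 180
```

```bash
python3 -m handwheel '[[0,0,0.05,0,0],[0,0,0.1,0,0],[0,0,0.15,0,0],[0,0,0.2,0,0],[0,0,0.24,0,0],[0,0,0.26,0,0],[0,0,0.27,0,0],[0,0,0.275,0,0],[0,0,0.275,0,0],[0,0,0.275,0,0]]'
python3 -m handwheel '[[-1,0,0,0,0],[-1,0,0,0,0],[-1,0,0,0,0],[-1,0,0,0,0],[-1,0,0,0,0],[-1,0,0,0,0]]' 100
python3 -c "
from h import *
print(tool()[1])"
```

```text
t: 41.0
tool_pos: [0.4609, 0.4065, 0.0075]
ee_rot: [0.057, -0.055, 0.705, -0.705]
force: [-0.5, -1.1, -0.1]
width: 0.498
t: 41.5
tool_pos: [0.4605, 0.4067, 0.0079]
ee_rot: [0.057, -0.056, 0.705, -0.705]
force: [-2.6, -1.3, 16.1]
width: 0.106
[[-0.9873  0.0017  0.1586]
 [-0.1586  0.0011 -0.9873]
 [-0.0018 -1.     -0.0008]]
```

```bash
python3 -m handwheel '[[-0.3,0,0,0,0],[-0.3,0,0,0,0],[-0.3,0,0.002,0,0],[-0.3,0,0.005,0,0],[-0.3,0,0.005,0,0],[-1,0,0.005,0,0],[-1,0,0.005,0,0],[-1,0,0.005,0,0],[-1,0,0.005,0,0]]' 100
python3 -m handwheel '[[-1,0,-0.04,0,0],[-1,0,-0.08,0,0],[-1,0,-0.12,0,0],[-1,0,-0.15,0,0],[-1,0,-0.15,0,0]]'
```

```text
t: 42.25
tool_pos: [0.46, 0.4062, 0.0025]
ee_rot: [-0.056, 0.056, -0.705, 0.705]
force: [-1.0, -0.4, 4.2]
width: 0.117
t: 42.67
tool_pos: [0.4619, 0.4078, 0.1272]
ee_rot: [0.058, -0.054, 0.706, -0.704]
force: [0.5, 0.4, 0.5]
width: 0.117
```

```bash
python3 -m handwheel '[[-1,-0.154,0,0.212,0.246],[-1,-0.154,0,0.212,0.246],[-1,-0.154,0,0.212,0.246],[-1,-0.154,0,0.212,0.246],[-1,-0.154,0,0.212,0.246],[-1,-0.154,0,0.212,0.246],[-1,-0.154,0,0.212,0.246],[-1,-0.154,0,0.212,0.246],[-1,-0.154,0,0.212,0.246],[-1,-0.154,0,0.212,0.246]]'
python3 -c "
from h import *
s,R=tool();print(s['tool_pos'],R)
snap('q');tubes()"
```

```text
t: 43.5
tool_pos: [0.6075, 0.2593, 0.1221]
ee_rot: [0.012, -0.011, -0.707, 0.707]
force: [0.4, -0.3, -0.3]
width: 0.117
[0.6075 0.2593 0.1221] [[-0.9995 -0.0006 -0.0327]
 [ 0.0327 -0.0001 -0.9995]
 [ 0.0006 -1.      0.0001]]
tube top 0.93 [ 0.3376 -0.044 ] [ 0.3317 -0.043 ] len 0.141 ang 171.3 309
tube top 0.71 [0.6135 0.2   ] [0.6115 0.2001] len 0.146 ang 178.3 356
tube top 0.58 [0.6118 0.0648] [0.6107 0.0649] len 0.144 ang 178.5 264
tube side 0.7 [ 0.341  -0.0422] [ 0.3407 -0.0421] len 0.137 ang 171.7 282
tube side 0.63 [0.6212 0.2353] [0.621  0.2352] len 0.146 ang 178.5 183
tube side 0.63 [0.6196 0.0993] [0.6143 0.0994] len 0.144 ang 178.5 153
tube side 0.49 [0.6672 0.4304] [0.6612 0.4306] len 0.160 ang 177.3 148
```

```bash
python3 -m handwheel '[[-1,0.0,0.03,0,0],[-1,0,0.06,0,0],[-1,0,0.08,0,0],[-1,0,0.094,0,0],[-1,0,0.094,0,0],[-1,0,0.094,0,0]]'
python3 -m handwheel '[[-1,0,0.004,0,0],[-1,0,0.008,0,0],[-1,0,0.008,0,0]]'
python3 -m handwheel '[[-1,0,0.004,0,0],[-1,0,0.008,0,0],[-1,0,0.008,0,0]]'
python3 -m handwheel '[[-1,0,0.003,0,0],[-1,0,0.003,0,0]]'
```

```text
t: 44.2
tool_pos: [0.6083, 0.2586, 0.0472]
ee_rot: [0.012, -0.012, -0.707, 0.707]
force: [-0.6, 0.0, -2.1]
width: 0.112
t: 44.45
tool_pos: [0.6092, 0.2586, 0.0414]
ee_rot: [-0.011, 0.013, 0.707, -0.707]
force: [-2.1, 1.0, -2.8]
width: 0.11
t: 44.7
tool_pos: [0.6094, 0.2586, 0.035]
ee_rot: [-0.011, 0.013, 0.707, -0.707]
force: [4.5, -0.1, 9.3]
width: 0.109
t: 44.87
tool_pos: [0.6095, 0.2586, 0.0327]
ee_rot: [-0.011, 0.013, 0.707, -0.707]
force: [-1.1, 0.9, 14.2]
width: 0.111
```

```bash
python3 -m handwheel '[[-1,0,0.002,0,0],[-1,0,0.002,0,0]]'
python3 -m handwheel '[[-1,0,0.002,0,0],[-1,0,0.002,0,0]]'
```

```text
t: 45.03
tool_pos: [0.6098, 0.2587, 0.0315]
ee_rot: [-0.011, 0.013, 0.707, -0.707]
force: [-0.7, -0.0, 9.3]
width: 0.113
t: 45.2
tool_pos: [0.6101, 0.2588, 0.0302]
ee_rot: [-0.011, 0.013, 0.707, -0.707]
force: [21.7, -0.3, 6.4]
width: 0.11
```

```bash
python3 - <<'E'
from h import *
snap('r')
b=cv2.resize(C['side']['pixels'][140:220,280:380],None,fx=7,fy=7,interpolation=cv2.INTER_CUBIC)
cv2.imwrite('pics/f9.png',b)
print(bot.observe()['force'],bot.observe()['torque'])
E
```

```text
[15.7722 -0.1465  5.3115] [ 0.0678 -2.598  -0.2036]
```

View pics/f9.png

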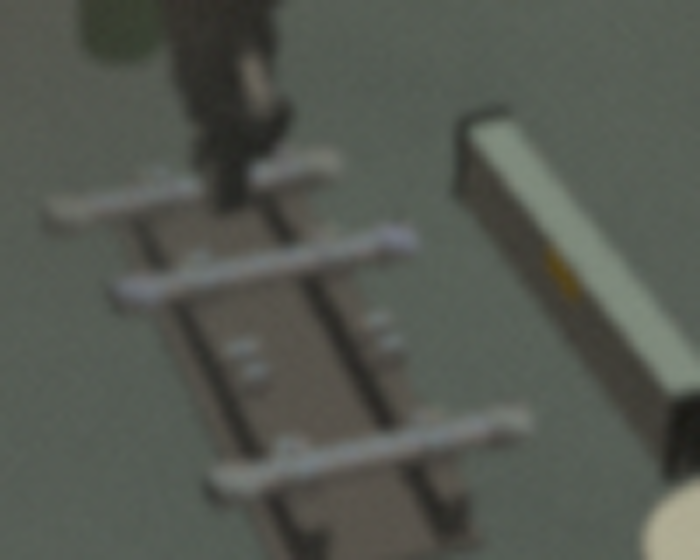

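```bash
python3 -m handwheel '[[-0.4,0,0,0,0],[-0.3,0,0,0,0],[-0.3,0,-0.005,0,0],[-0.3,0,-0.02,0,0],[-0.3,0,-0.06,0,0],[-0.3,0,-0.1,0,0],[-0.3,0,-0.14,0,0],[0,0,-0.19,0,0],[0,0,-0.24,0,0],[0,0,-0.24,0,0]]'
python3 -m handwheel '[[0,0.2,0,-0.18,0],[0,0.2,0,-0.18,0],[0,0.2,0,-0.18,0],[0,0.2,0,-0.18,0],[0,0.2,0,-0.18,0],[0,0.2,0,-0.18,0]]'
python3 - <<'E'
from h import *
snap('s');tubes()
b=cv2.resize(C['side']['pixels'][150:230,280:380],None,fx=4,fy=4,interpolation=cv2.INTER_CUBIC)
a=cv2.resize(C['top']['pixels'][140:220,200:320],None,fx=4,fy=4,interpolation=cv2.INTER_CUBIC)[:,:400]
cv2.imwrite('pics/f10.png',np.hstack([a,b]))
E
```

```text
t: 46.13
tool_pos: [0.6113, 0.2594, 0.2301]
ee_rot: [-0.008, 0.016, 0.708, -0.706]
force: [1.5, 0.8, 1.0]
width: 0.498
t: 46.63
tool_pos: [0.4487, 0.4111, 0.2217]
ee_rot: [-0.011, 0.01, 0.707, -0.707]
force: [0.8, 0.4, -0.0]
width: 0.499
tube top 0.88 [0.6107 0.0653] [0.611  0.0653] len 0.147 ang 178.1 341
tube top 0.83 [ 0.3378 -0.0441] [ 0.3302 -0.0429] len 0.140 ang 171.7 318
tube top 0.73 [0.612  0.1998] [0.6081 0.2   ] len 0.143 ang 177.9 322
tube top 0.6 [0.6016 0.268 ] [0.5965 0.2681] len 0.146 ang 178.0 333
tube side 0.53 [ 0.3397 -0.0416] [ 0.3326 -0.0404] len 0.135 ang 171.4 199
tube side 0.52 [0.62   0.0992] [0.6158 0.0993] len 0.149 ang 178.0 170
tube side 0.47 [0.6112 0.3031] [0.6013 0.3035] len 0.149 ang 177.7 140
```

View pics/f10.png

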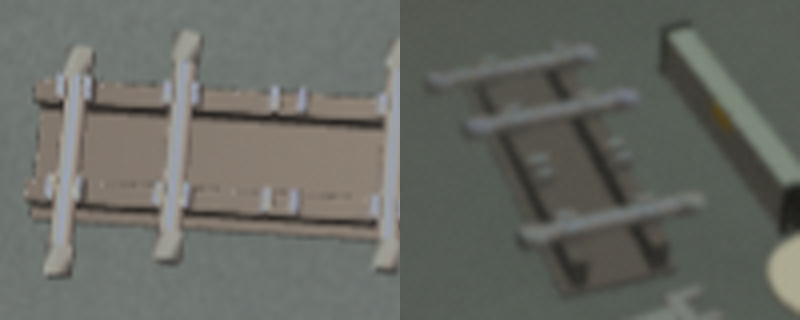

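```bash
cat >> h.py <<'E'
def ends(z=.04):
    for n in('top','side'):
        for d in silhouettes('tube0',n):
            a,b,c=axis(d['mask']);Z=plane(n,[a,b],z);m=Z.mean(0)
            if m[0]>.55: print(n,m[:2],'len %.3f'%np.linalg.norm(Z[1]-Z[0]))
E
python3 - <<'E'
from h import *
for i in range(2): snap('t%d'%i);ends()
print(tool()[0]['tool_pos'])
E
```

```text
top [0.6056 0.1942] len 0.139
top [0.5953 0.2598] len 0.142
top [0.6053 0.0634] len 0.140
side [0.6054 0.1975] len 0.137
side [0.6087 0.0674] len 0.143
side [0.5971 0.2626] len 0.137
side [ 0.5757 -0.0419] len 0.116
top [0.5942 0.26  ] len 0.139
top [0.6056 0.0634] len 0.141
top [0.6057 0.1944] len 0.139
top [ 0.589  -0.0124] len 0.109
top [0.598  0.1589] len 0.253
top [ 0.5789 -0.1654] len 0.111
side [0.6054 0.1974] len 0.137
side [0.5995 0.2642] len 0.141
side [0.6063 0.0672] len 0.143
[0.4539 0.4073 0.2207]
```

```bash
python3 -m handwheel '[[-0.3,-0.1935,0,0.1795,0],[-0.3,-0.1935,0,0.1795,0],[-0.3,-0.1935,0,0.1795,0],[-0.3,-0.1935,0,0.1795,0],[-0.3,-0.1935,0,0.1795,0],[-0.3,-0.1935,0,0.1795,0],[-0.3,-0.1935,0,0.1795,0],[-0.3,-0.1935,0.03,0.1795,0],[-0.3,-0.1935,0.06,0.1795,0],[-0.3,-0.1935,0.06,0.1795,0]]'
python3 -c "
from h import *
print(tool()[0]['tool_pos'],tool()[1][:,0])"
```

```text
t: 48.07
tool_pos: [0.6005, 0.2589, 0.1687]
ee_rot: [0.014, -0.01, -0.706, 0.708]
force: [-0.3, 0.9, -0.7]
width: 0.35
[0.6005 0.2589 0.1687] [-0.9994  0.0336  0.0062]
```

```bash
python3 -m handwheel '[[-0.3,0,0.04,0,0],[-0.3,0,0.08,0,0],[-0.3,0,0.12,0,0],[-0.3,0,0.15,0,0],[-0.3,0,0.16,0,0],[-0.3,0,0.169,0,0],[-0.3,0,0.169,0,0]]'
python3 -m handwheel '[[-1,0,0,0,0],[-1,0,0,0,0],[-1,0,0,0,0],[-1,0,0,0,0],[-1,0,0,0,0]]' 110
```

```text
t: 48.65
tool_pos: [0.6033, 0.2593, 0.0377]
ee_rot: [0.012, -0.012, -0.707, 0.707]
force: [-1.1, 0.6, -0.1]
width: 0.35
t: 49.07
tool_pos: [0.6043, 0.2594, 0.0397]
ee_rot: [-0.011, 0.013, 0.707, -0.707]
force: [-1.4, 0.9, 7.3]
width: 0.1
```

```bash
python3 -m handwheel '[[-0.3,0,0,0,0],[-0.3,0,0,0,0],[-0.3,0,0.004,0,0],[-0.3,0,0.008,0,0],[-0.3,0,0.008,0,0],[-1,0,0.008,0,0],[-1,0,0.008,0,0],[-1,0,0.008,0,0],[-1,0,0.008,0,0],[-1,0,0.008,0,0]]' 110
python3 -m handwheel '[[-1,-0.002,0,0,0],[-1,-0.004,0,0,0],[-1,-0.006,0,0,0],[-1,-0.006,0,0,0]]'
```

```text
t: 49.9
tool_pos: [0.6033, 0.2589, 0.0312]
ee_rot: [-0.012, 0.012, 0.707, -0.707]
force: [-1.2, -0.2, 2.6]
width: 0.116
t: 50.23
tool_pos: [0.6088, 0.2589, 0.0318]
ee_rot: [-0.012, 0.012, 0.707, -0.707]
force: [2.3, -3.5, 10.4]
width: 0.112
```

```bash
python3 -m handwheel '[[-1,-0.002,0,0,0],[-1,-0.004,0,0,0],[-1,-0.006,0,0,0],[-1,-0.008,0,0,0],[-1,-0.009,0,0,0],[-1,-0.009,0,0,0]]'
python3 -m handwheel '[[-0.4,0,0,0,0],[-0.3,0,0,0,0],[-0.3,0,0,0,0],[-0.3,0,-0.02,0,0],[-0.3,0,-0.06,0,0],[-0.3,0,-0.1,0,0],[-0.3,0,-0.14,0,0],[0,0,-0.19,0,0],[0,0,-0.24,0,0],[0,0,-0.24,0,0]]'
python3 -m handwheel '[[0,0.25,0,-0.18,0],[0,0.25,0,-0.18,0],[0,0.25,0,-0.18,0],[0,0.25,0,-0.18,0],[0,0.25,0,-0.18,0],[0,0.25,0,-0.18,0],[0,0.25,0,-0.18,0]]'
python3 - <<'E'
from h import *
for i in range(2): snap('u%d'%i);ends()
show('lid');show('tube0')
b=cv2.resize(C['side']['pixels'][140:300,250:450],None,fx=2,fy=3.75,interpolation=cv2.INTER_CUBIC)
b=cv2.resize(C['side']['pixels'][140:300,270:430],None,fx=2.5,fy=2.5,interpolation=cv2.INTER_CUBIC)
a=cv2.resize(C['top']['pixels'][110:270,200:440],None,fx=1.66,fy=1.66,interpolation=cv2.INTER_CUBIC)
o=np.zeros((400,800,3),np.uint8);o[:a.shape[0],:a.shape[1]]=a[:,:400];o[:,400:]=b;cv2.imwrite('pics/f11.png',o)
E
```

```text
t: 50.73
tool_pos: [0.6163, 0.2587, 0.032]
ee_rot: [-0.011, 0.013, 0.707, -0.707]
force: [-2.3, 1.0, 8.6]
width: 0.108
t: 51.57
tool_pos: [0.6184, 0.2595, 0.2314]
ee_rot: [-0.008, 0.016, 0.708, -0.706]
force: [1.1, -0.4, 0.4]
width: 0.504
t: 52.15
tool_pos: [0.4151, 0.4124, 0.223]
ee_rot: [-0.011, 0.01, 0.707, -0.707]
force: [0.7, 0.8, 0.1]
width: 0.5
top [0.615  0.2598] len 0.137
top [0.6054 0.0636] len 0.140
top [ 0.6847 -0.3669] len 0.073
top [0.608  0.1942] len 0.144
side [0.6074 0.1983] len 0.133
side [0.6038 0.0673] len 0.135
side [0.6159 0.2634] len 0.141
top [0.6152 0.259 ] len 0.142
top [ 0.5774 -0.1659] len 0.109
top [0.6043 0.0633] len 0.143
top [0.607  0.1944] len 0.141
top [0.598  0.1582] len 0.255
side [0.6062 0.0671] len 0.137
side [0.6167 0.2638] len 0.142
side [0.6055 0.198 ] len 0.137
side [ 0.7279 -0.0443] len 0.089
side [ 0.5773 -0.206 ] len 0.118
lid [ 0.4352 -0.1245  0.0053] e0.0 p0.83 0.63 [298. 277.] [374. 252.]
lid [ 0.5956 -0.174   0.0767] e0.2 p0.97 0.57 [366. 256.] [399. 182.]
tube0 [0.6039 0.0645 0.0488] e0.2 p0.77 0.68 [332. 203.] [298. 178.]
tube0 [0.6053 0.0647 0.0486] e0.7 p0.77 0.66 [332. 203.] [298. 177.]
tube0 [ 0.3393 -0.0371 -0.0079] e1.1 p0.83 0.54 [254. 265.] [336. 292.]
tube0 [0.6127 0.2561 0.0425] e1.4 p0.44 0.67 [314. 166.] [218. 174.]
tube0 [ 0.6261  0.2666 -0.0046] e2.8 p0.67 0.67 [317. 174.] [218. 174.]
```

View pics/f11.png

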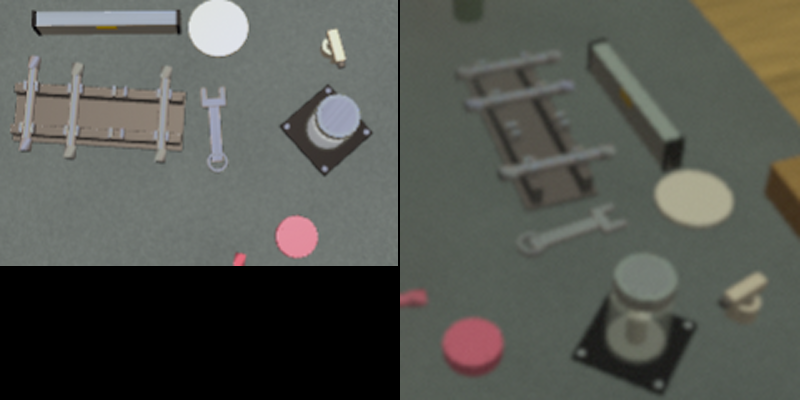

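```bash
python3 -c "
from bench import bot
print(bot.finish_job())"
```

```text
the job is handed in; nothing more can be done
None
```

The job is handed in at about 52 s: all three feet are in the jar, the lid is screwed home, and all three grey box spanners are snapped into the rack.

**Feet:** There were three on the shelf. I dropped each through the mouth, and the pictures show them stacked inside the jar with none left outside.

**Lid:**
- It rested on the threads, then I turned it back about 54° until it dropped about 6 mm.
- I then turned it clockwise, and it sank about 3.4 mm more.
- After about 85–90° the torque rose to 2.4 Nm at the end wall, and the grip then slipped slightly.
- The pictures show it level and centred. One reading put it at 83.6 mm, against 84 mm when tight; a later, noisier one read 77 mm.
- I could not see the lugs, so I judged that it was fully home from the torque, the sink and the angle.

**Tubes:** They are in three separate clip places; the second place along from the jar end is empty.
- The first two ended in a stiff stop, with forces of 54 N and 69 N.
- The third never gave that clear stop, and it ended about 13 mm off along its length, probably because the grip slipped.
- I gripped it again and slid it back. It now sits about 6 mm past the middle, within the 15 mm limit.
- All three are parallel to the clip places and appear at the same height as each other.
- The two cameras differ by about 4 mm in y for every tube, including while they lay on the shelf. I took this as calibration error.

I did not touch the bystanders or the pink look-alikes, and the arm ended clear of everything.

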